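# Put the battery packs on charge

## Robot

A 6-joint arm with a two-finger parallel gripper is mounted at the origin on the work surface. World frame = base frame: x ahead of the robot, y to its left, z up, the work surface at z = 0. Lengths are in m, angles in degrees, forces in N, time in s.
With the tool pointing down it reaches from about 0.4 to 0.825 m from the base axis. Payload 7 kg.
Tool frame: the origin (TCP) lies at the very end of the fingers, on their centre line; the grasp point (between the pads) lies tcp_to_grasp behind it (tcp_to_grasp is the distance from the TCP to the grasp point, in m); x points along the fingers, y is the direction in which the jaws open and shut, and the axes are right-handed (so a half turn about x gives the same grasp; the last joint's range is limited). The gripper opens to 88 mm and grips with 3 to 60 N. Pads are 19 mm wide; open, the fingers measure 130 mm over their backs; the gripper's body (78 mm by 193 mm) begins 47 mm behind the grasp point.
Start: joints at [80.85, 20.546, 0.682, 0, -70.136, -16.507], TCP at [0.292, 0.608, 0.192] pointing down, gripper open.
Joint ranges: [-176.03, 176.03], [-82.01, 121.73], [-58.28, 71.71], [-173.87, 95.51], [-174.79, -0.11], [-173.66, 173.66]. Speed limits (degrees/s): [136.94, 136.94, 172.46, 180, 180, 180].

## Interface

Orientations are given as [roll, pitch, yaw] about the fixed x, y, z axes, in that order (R = Rz(yaw) Ry(pitch) Rx(roll)).
In Python, from plant import * gives the robot as it stands. The module is installed in compiled form; this text tells all that it offers.
- The arm moves only by the shell command python3 -m pendant 'ROWS'. ROWS is JSON, a list of rows, each an object with "claw": the finger opening in mm, from 0 to 87.6; "linear": the shift along the tool's x, y, z in mm, a list of three; "twist": the turn about the tool's x in rad. In form: [{"claw": claw, "linear": [tx, ty, tz], "twist": twist}, ...]. A call has exactly 10 rows; each row shifts and turns the commanded pose from where the row before left it, along the tool's axes as they then stand; what a row does not reach is not made up. A row lasts 1/12 s, in which the tool goes at most 41.7 mm and 7.16 degrees, less where a joint would pass 70% of its speed; a pose out of reach is approached as far as the arm can. A call with a gripper value outside its range is refused whole. The fingers move at their own pace and stop on an object; the grip force is fixed at half the most. Time passes only in rows, so rows that do not move let the fingers close, or fill a call up. It gives the time, the measured TCP pose, the force and the opening at its end, in the units of the state.
- get_obs(): the state, without advancing time (a new reading comes with each control period).
- snapshot(name): name is "scene" or "top" or "wrist"; returns (picture, depth): 400x640x3 uint8, red, green, blue; 400x640 float32, m along the optical axis (not along the pixel's ray), 0 where there is no reading.
- camera_params(name): a dict with "fx", "fy", "cx", "cy" (pixels), "rvec" (rotation vector, rad) and "tvec" (3), from world to camera coordinates, as OpenCV has them. Camera axes: x right, y down, z forward; pixel columns grow to the right and rows downward; lengths in m; the calibration is good to about 2 mm. A picture is of the moment at which its call begins: read the wrist's pose just before it. camera_params takes no time and is no camera call; for the wrist camera it gives the pose at the moment of the call.
- close_job(): hands the job in, once; it reports no verdict.
Trained networks look in the newest picture that a camera, given by its name, has taken for a name from the list of things; names that differ only in an ending like _2 or _b are one class to them, and where a whole thing is asked for, a point or a joint stands for the part that bears it (a point fixed in the world has none). Each returns a list of dicts, best first, with "confidence" (0 to 1); they miss things now and then, are a little off and sometimes report something else, mostly with a low value. They report only what shows in the picture. A call takes as long as a camera call. They do not tell look-alikes from the thing itself.
- boxes_of(camera, target): "xy" ([column, row] in pixels, amid what is visible of it).
The state is a dict: "clock": time; "joint_pos": joint angles; "qvel": joint speeds; "tau": joint torques, N m; "tool_pos": TCP position; "orientation": TCP orientation; "force": force on the tool from outside, world axes, zero at the start; "moment": the same for the moment, N m; "opening": finger opening in m.
Only numpy, scipy, OpenCV 4.12 (cv2) and the standard library are available. Lean on these libraries where they do the work, as an engineer would, in place of code of your own. Each camera call takes 0.05 s, during which the arm holds its last target. There are 200 camera calls.

## Task

The main switch, the broad paddle at the right end of the switch row, has been left on: pull it off (towards the robot) before loading anything. Then put every battery pack that stands on the bench back, upright and fully down, into the rack cradle whose pocket has its shape, and push on (away from the robot) the toggle of each cradle that then holds a pack: counted from the left, first toggle for first cradle, and so on, leaving the toggles of empty cradles off. When all that is right, and only then, switch the main paddle on again, leaving the screwdriver and the other things on the bench where they are.

Things in the scene. Friction and masses are not known exactly. Their poses are not given: they have to be found in the camera images.
- round_big_mid (a point): battery pack, round, 56 mm diameter, 46 mm tall, straight sides, grey with a dark foot band and a plain paper sticker on top, 0.08 to 0.34 kg; stands upright loose on the bench. The point is its centre, half-way up (23 mm above its underside); z along its height. May be absent. Seated in its cradle, only its upper 36 mm stand out.
- round_small_mid (a point): battery pack, round, 36 mm diameter, 46 mm tall, straight sides, grey with a dark foot band and a plain paper sticker on top, 0.08 to 0.34 kg; stands upright loose on the bench. The point is its centre, half-way up (23 mm above its underside); z along its height. May be absent. Seated in its cradle, only its upper 36 mm stand out.
- square_mid (a point): battery pack, square, 46 x 46 mm (x, y), 46 mm tall, straight sides, grey with a dark foot band and a plain paper sticker on top, 0.08 to 0.34 kg; stands upright loose on the bench. The point is its centre, half-way up (23 mm above its underside); z along its height. May be absent. Seated in its cradle, only its upper 36 mm stand out.
- slab_mid (a point): battery pack, oblong, 36 x 58 mm (x, y), 46 mm tall, straight sides, grey with a dark foot band and a plain paper sticker on top, 0.08 to 0.34 kg; stands upright loose on the bench. The point is its centre, half-way up (23 mm above its underside); z along its height. May be absent. Seated in its cradle, only its upper 36 mm stand out.
- hex_mid (a point): battery pack, six-sided, 50 mm across its flats, one pair of flats facing its own +x and -x, 46 mm tall, straight sides, grey with a dark foot band and a plain paper sticker on top, 0.08 to 0.34 kg; stands upright loose on the bench. The point is its centre, half-way up (23 mm above its underside); z along its height. May be absent. Seated in its cradle, only its upper 36 mm stand out.
- cradle_round_big: fixed white charging cradle, up to 74 x 74 mm, 15 mm high, with a pocket round, 61 mm diameter, 10 mm deep: home of the pack of that shape. Origin: centre of its underside; pocket floor 5 mm, rim 15 mm, centre of a seated pack 28 mm above it. y along the row of five cradles (76 mm apart), to the robot's left. Cradles may stand in any order.
- cradle_round_small: fixed white charging cradle, up to 74 x 74 mm, 15 mm high, with a pocket round, 41 mm diameter, 10 mm deep: home of the pack of that shape. Origin: centre of its underside; pocket floor 5 mm, rim 15 mm, centre of a seated pack 28 mm above it. y along the row of five cradles (76 mm apart), to the robot's left. Cradles may stand in any order.
- cradle_square: fixed white charging cradle, up to 74 x 74 mm, 15 mm high, with a pocket square, 51 x 51 mm, 10 mm deep: home of the pack of that shape. Origin: centre of its underside; pocket floor 5 mm, rim 15 mm, centre of a seated pack 28 mm above it. y along the row of five cradles (76 mm apart), to the robot's left. Cradles may stand in any order.
- cradle_slab: fixed white charging cradle, up to 74 x 74 mm, 15 mm high, with a pocket oblong, 41 mm along x by 63 mm along y, 10 mm deep: home of the pack of that shape. Origin: centre of its underside; pocket floor 5 mm, rim 15 mm, centre of a seated pack 28 mm above it. y along the row of five cradles (76 mm apart), to the robot's left. Cradles may stand in any order.
- cradle_hex: fixed white charging cradle, up to 74 x 74 mm, 15 mm high, with a pocket six-sided, 55 mm across flats, one pair of flats facing its +x and -x, 10 mm deep: home of the pack of that shape. Origin: centre of its underside; pocket floor 5 mm, rim 15 mm, centre of a seated pack 28 mm above it. y along the row of five cradles (76 mm apart), to the robot's left. Cradles may stand in any order.
- pad1: charging pad at place 1 of 5 in the rack's row, counted from the left as seen from the robot: fixed black plate 74 x 74 x 5 mm, the floor of whichever cradle stands there (same origin and axes as that cradle). A pack resting on it is charged through toggle1.
- pad2: charging pad at place 2 of 5 in the rack's row, counted from the left as seen from the robot: fixed black plate 74 x 74 x 5 mm, the floor of whichever cradle stands there (same origin and axes as that cradle). A pack resting on it is charged through toggle2.
- pad3: charging pad at place 3 of 5 in the rack's row, counted from the left as seen from the robot: fixed black plate 74 x 74 x 5 mm, the floor of whichever cradle stands there (same origin and axes as that cradle). A pack resting on it is charged through toggle3.
- pad4: charging pad at place 4 of 5 in the rack's row, counted from the left as seen from the robot: fixed black plate 74 x 74 x 5 mm, the floor of whichever cradle stands there (same origin and axes as that cradle). A pack resting on it is charged through toggle4.
- pad5: charging pad at place 5 of 5 in the rack's row, counted from the left as seen from the robot: fixed black plate 74 x 74 x 5 mm, the floor of whichever cradle stands there (same origin and axes as that cradle). A pack resting on it is charged through toggle5.
- bank: fixed grey switch box 100 x 215 x 36 mm (x, y, z), origin at the centre of its underside, +x away from the robot. On its top, a row along y: toggles 1 to 5 at y = 83, 53, 23, -7, -37 mm (+y to the robot's left), then the broad main paddle at y = -73 mm. All pivots lie at x = 0 in the plane of the top.
- toggle1 (a joint): toggle 1 from the left, switch of rack place 1: steel lever, 7 mm thick with a 10 mm ball end, 34 mm long from its pivot in the box's top. 0 = off, leaning 0.4 rad to the robot (box -x); 0.8 = on, leaning 0.4 rad away (box +x). Stays where it is left; about 2 N at the tip moves it.
- toggle2 (a joint): toggle 2 from the left, switch of rack place 2: steel lever, 7 mm thick with a 10 mm ball end, 34 mm long from its pivot in the box's top. 0 = off, leaning 0.4 rad to the robot (box -x); 0.8 = on, leaning 0.4 rad away (box +x). Stays where it is left; about 2 N at the tip moves it.
- toggle3 (a joint): toggle 3 from the left, switch of rack place 3: steel lever, 7 mm thick with a 10 mm ball end, 34 mm long from its pivot in the box's top. 0 = off, leaning 0.4 rad to the robot (box -x); 0.8 = on, leaning 0.4 rad away (box +x). Stays where it is left; about 2 N at the tip moves it.
- toggle4 (a joint): toggle 4 from the left, switch of rack place 4: steel lever, 7 mm thick with a 10 mm ball end, 34 mm long from its pivot in the box's top. 0 = off, leaning 0.4 rad to the robot (box -x); 0.8 = on, leaning 0.4 rad away (box +x). Stays where it is left; about 2 N at the tip moves it.
- toggle5 (a joint): toggle 5 from the left, switch of rack place 5: steel lever, 7 mm thick with a 10 mm ball end, 34 mm long from its pivot in the box's top. 0 = off, leaning 0.4 rad to the robot (box -x); 0.8 = on, leaning 0.4 rad away (box +x). Stays where it is left; about 2 N at the tip moves it.
- main (a joint): main switch at the right end of the row: black paddle 18 mm wide (along the row), 6 mm thick, 40 mm long from its pivot in the box's top. 0 = off, leaning 0.4 rad to the robot; 0.8 = on, leaning 0.4 rad away. Starts on. Stays where it is left; about 1.5 N at the tip moves it.
- screwdriver: screwdriver, 150 mm long, about 25 mm thick, lying between the packs and the rack; a bystander to leave in place, origin at its underside or on its axis
- tape_roll: white tape roll, 68 mm across, 22 mm high; a bystander to leave in place, origin at its underside or on its axis
Not all that is in view belongs to the job. What is shaped like the part that bears round_big_mid but blue, purple or turquoise is not meant.

How it is judged (in metres and radians):
On the way, in this order (a step that is already met when the one before it is completed fails the run):
1. the main paddle is switched off while every cradle is still empty (value of joint main below 0.15 rad and contact force between each of pad1, pad2, pad3, pad4, pad5 and anything else below 0.3 N), for 0.2 s.
2. every pack sits in its own cradle, the toggles of filled cradles are on and those of empty cradles off, the main paddle still off (x of round_big_mid in the frame of cradle_round_big between -0.006 and 0.006 m and y of round_big_mid in the frame of cradle_round_big between -0.006 and 0.006 m and z of round_big_mid in the frame of cradle_round_big between 0.024 and 0.031 m and angle between each of round_big_mid, round_small_mid, square_mid, slab_mid, hex_mid's own z axis and vertical below 0.1 rad and x of round_small_mid in the frame of cradle_round_small between -0.006 and 0.006 m and y of round_small_mid in the frame of cradle_round_small between -0.006 and 0.006 m and z of round_small_mid in the frame of cradle_round_small between 0.024 and 0.031 m and x of square_mid in the frame of cradle_square between -0.006 and 0.006 m and y of square_mid in the frame of cradle_square between -0.006 and 0.006 m and z of square_mid in the frame of cradle_square between 0.024 and 0.031 m and x of slab_mid in the frame of cradle_slab between -0.006 and 0.006 m and y of slab_mid in the frame of cradle_slab between -0.006 and 0.006 m and z of slab_mid in the frame of cradle_slab between 0.024 and 0.031 m and x of hex_mid in the frame of cradle_hex between -0.006 and 0.006 m and y of hex_mid in the frame of cradle_hex between -0.006 and 0.006 m and z of hex_mid in the frame of cradle_hex between 0.024 and 0.031 m and (contact force between pad1 and anything else below 0.3 N or value of joint toggle1 above 0.65 rad) and (contact force between pad1 and anything else above 0.3 N or value of joint toggle1 below 0.15 rad) and (contact force between pad2 and anything else below 0.3 N or value of joint toggle2 above 0.65 rad) and (contact force between pad2 and anything else above 0.3 N or value of joint toggle2 below 0.15 rad) and (contact force between pad3 and anything else below 0.3 N or value of joint toggle3 above 0.65 rad) and (contact force between pad3 and anything else above 0.3 N or value of joint toggle3 below 0.15 rad) and (contact force between pad4 and anything else below 0.3 N or value of joint toggle4 above 0.65 rad) and (contact force between pad4 and anything else above 0.3 N or value of joint toggle4 below 0.15 rad) and (contact force between pad5 and anything else below 0.3 N or value of joint toggle5 above 0.65 rad) and (contact force between pad5 and anything else above 0.3 N or value of joint toggle5 below 0.15 rad) and value of joint main below 0.15 rad), for 0.2 s.
3. the main paddle is switched on again (value of joint main above 0.65 rad), for 0.2 s.
At the end, for the whole second after the job is handed in: Every pack present stands in the cradle of its shape (within 6 mm of its centre, upright within 0.1 rad, down on the pocket floor within 4 mm); the toggle of every filled cradle is on (above 0.65 rad), that of every empty cradle off (below 0.15 rad), and the main paddle is on (above 0.65 rad) (x of round_big_mid in the frame of cradle_round_big between -0.006 and 0.006 m and y of round_big_mid in the frame of cradle_round_big between -0.006 and 0.006 m and z of round_big_mid in the frame of cradle_round_big between 0.024 and 0.031 m and angle between each of round_big_mid, round_small_mid, square_mid, slab_mid, hex_mid's own z axis and vertical below 0.1 rad and x of round_small_mid in the frame of cradle_round_small between -0.006 and 0.006 m and y of round_small_mid in the frame of cradle_round_small between -0.006 and 0.006 m and z of round_small_mid in the frame of cradle_round_small between 0.024 and 0.031 m and x of square_mid in the frame of cradle_square between -0.006 and 0.006 m and y of square_mid in the frame of cradle_square between -0.006 and 0.006 m and z of square_mid in the frame of cradle_square between 0.024 and 0.031 m and x of slab_mid in the frame of cradle_slab between -0.006 and 0.006 m and y of slab_mid in the frame of cradle_slab between -0.006 and 0.006 m and z of slab_mid in the frame of cradle_slab between 0.024 and 0.031 m and x of hex_mid in the frame of cradle_hex between -0.006 and 0.006 m and y of hex_mid in the frame of cradle_hex between -0.006 and 0.006 m and z of hex_mid in the frame of cradle_hex between 0.024 and 0.031 m and (contact force between pad1 and anything else below 0.3 N or value of joint toggle1 above 0.65 rad) and (contact force between pad1 and anything else above 0.3 N or value of joint toggle1 below 0.15 rad) and (contact force between pad2 and anything else below 0.3 N or value of joint toggle2 above 0.65 rad) and (contact force between pad2 and anything else above 0.3 N or value of joint toggle2 below 0.15 rad) and (contact force between pad3 and anything else below 0.3 N or value of joint toggle3 above 0.65 rad) and (contact force between pad3 and anything else above 0.3 N or value of joint toggle3 below 0.15 rad) and (contact force between pad4 and anything else below 0.3 N or value of joint toggle4 above 0.65 rad) and (contact force between pad4 and anything else above 0.3 N or value of joint toggle4 below 0.15 rad) and (contact force between pad5 and anything else below 0.3 N or value of joint toggle5 above 0.65 rad) and (contact force between pad5 and anything else above 0.3 N or value of joint toggle5 below 0.15 rad) and value of joint main above 0.65 rad); the robot touches nothing.
It fails at once if one of the other things (screwdriver, tape roll) is pushed more than 60 mm from its place (distance of any of screwdriver, tape_roll from where it was at the start of the episode above 0.06 m).
Of pack_round_big, pack_round_small, pack_square, pack_slab, pack_hex only 3 to 4 are there at a start; the rules pass over those that are not, and their reading is None.
At some moment in a run one of pack_round_big, pack_round_small, pack_square, pack_slab, pack_hex may be knocked a few centimetres aside while the robot is not near it.
It also fails if it takes over 208 s, if anything falls off the work surface, if the arm or the gripper's body presses on something with over 40 N, if the wrist force passes 120 N, or if a joint passes its speed limit or range.

## Working session

There is one attempt and no reset: what is moved stays moved. The work goes in short steps, Python scripts to look and compute and a shell command to move; the robot and the scene stay as the last step left them, time stands still between calls to the robot, and variables do not carry over. Pictures are saved under pics/ and viewed, about 12 in all and at most 16, crops included, and the job is handed in when it is done.

```bash
mkdir -p pics; ls; cat > h.py <<'E'
from plant import *
import numpy as np, cv2
def cam(n):
    p=camera_params(n);R=cv2.Rodrigues(np.array(p["rvec"],float))[0];return p,R,np.array(p["tvec"],float).reshape(3)
def cloud(n,d):
    p,R,t=cam(n);v,u=np.mgrid[0:d.shape[0],0:d.shape[1]]
    P=np.stack([(u-p["cx"])/p["fx"]*d,(v-p["cy"])/p["fy"]*d,d],-1)
    W=(P-t)@R;W[d<=0]=np.nan;return W
def proj(n,X):
    p,R,t=cam(n);c=np.atleast_2d(X)@R.T+t
    return np.c_[c[:,0]/c[:,2]*p["fx"]+p["cx"],c[:,1]/c[:,2]*p["fy"]+p["cy"]]
def onz(n,uv,z):
    p,R,t=cam(n);r=R.T@np.array([(uv[0]-p["cx"])/p["fx"],(uv[1]-p["cy"])/p["fy"],1]);o=-R.T@t
    return o+r*(z-o[2])/r[2]
def save(f,img): cv2.imwrite("pics/"+f,img[...,::-1])
E
python3 - <<'E'
from h import *
o=get_obs();print(o)
for n in("top","scene"):
    im,d=snapshot(n);save(n+"0.png",im);np.save(n+"0.npy",d);W=cloud(n,d);np.save(n+"W.npy",W);p,R,t=cam(n);print(n,p["fx"],-R.T@t)
    for k in["round_big_mid","round_small_mid","square_mid","slab_mid","hex_mid","cradle_round_big","cradle_round_small","cradle_square","cradle_slab","cradle_hex","bank","main","toggle1","screwdriver","tape_roll"]:
        for b in boxes_of(n,k)[:3]:
            u,v=map(int,b["xy"]);print(k,round(b["confidence"],2),(u,v),W[v,u].round(3))
E
```

```text
pics
{'clock': 0.0, 'joint_pos': array([ 8.08494557e+01,  2.05913339e+01,  6.34079558e-01, -1.96113755e-02,
       -7.01374384e+01, -1.65086389e+01]), 'qvel': array([-0.00129335, -0.03112028,  0.02895361, -0.02483927, -0.0034146 ,
       -0.00955655]), 'tau': array([-1.11808067e-04, -5.82728577e+01,  2.93045461e+01,  6.99710771e+00,
        6.76569500e-03, -1.66954387e-04]), 'tool_pos': array([0.29206228, 0.60792839, 0.19112782]), 'orientation': array([  95.49286072,   89.90352869, -110.17300095]), 'force': array([0.05717518, 1.33265067, 0.42239869]), 'moment': array([ 0.00811246,  0.01980755, -0.0142269 ]), 'opening': 0.08755852160674041}
top 397.21581996627083 [ 0.40921075 -0.01877592  1.16197175]
round_big_mid 0.83 (409, 231) [ 0.43  -0.284  0.044]
round_big_mid 0.74 (375, 220) [ 0.461 -0.187  0.046]
round_big_mid 0.66 (403, 271) [ 0.319 -0.264  0.049]
slab_mid 0.63 (423, 192) [ 0.541 -0.324  0.045]
hex_mid 0.49 (333, 226) [ 0.443 -0.069  0.046]
hex_mid 0.39 (286, 154) [0.653 0.068 0.017]
cradle_round_big 0.62 (361, 149) [ 0.671 -0.152  0.014]
cradle_round_small 0.77 (248, 155) [0
[... 1056 characters left out ...]
 [ 0.675 -0.141  0.014]
cradle_round_small 0.97 (409, 264) [0.686 0.147 0.024]
cradle_round_small 0.5 (188, 235) [ 0.551 -0.318  0.048]
cradle_square 0.76 (379, 266) [0.676 0.084 0.015]
cradle_square 0.46 (436, 176) [0.481 0.271 0.036]
cradle_slab 0.89 (349, 268) [0.669 0.019 0.012]
cradle_hex 0.82 (322, 270) [ 0.666 -0.04   0.016]
bank 0.6 (433, 179) [0.488 0.262 0.035]
main 0.49 (414, 177) [0.497 0.203 0.072]
toggle1 0.46 (415, 249) [0.651 0.173 0.015]
toggle1 0.27 (282, 280) [ 0.672 -0.128  0.012]
screwdriver 0.89 (291, 220) [ 0.538 -0.093  0.024]
screwdriver 0.51 (410, 263) [0.684 0.15  0.025]
screwdriver 0.4 (379, 257) [0.656 0.089 0.016]
tape_roll 0.64 (150, 206) [ 0.435 -0.424  0.004]
```

```bash
python3 - <<'E'
import cv2
a=cv2.imread("pics/top0.png")[120:300,180:480]
cv2.imwrite("pics/c1.png",cv2.resize(a,(800,480),interpolation=cv2.INTER_CUBIC))
a=cv2.imread("pics/scene0.png")[120:320,120:480]
cv2.imwrite("pics/c2.png",cv2.resize(a,(800,444),interpolation=cv2.INTER_CUBIC))
E
```

```text
(no output)
```

View pics/c1.png

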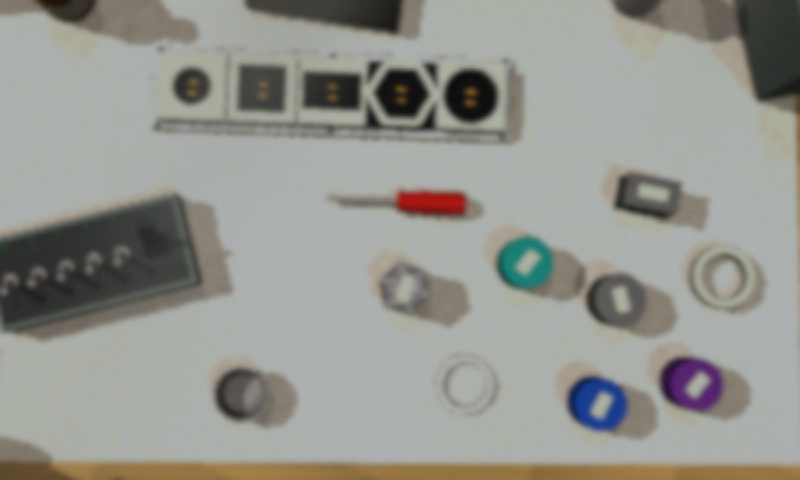

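View pics/c2.png

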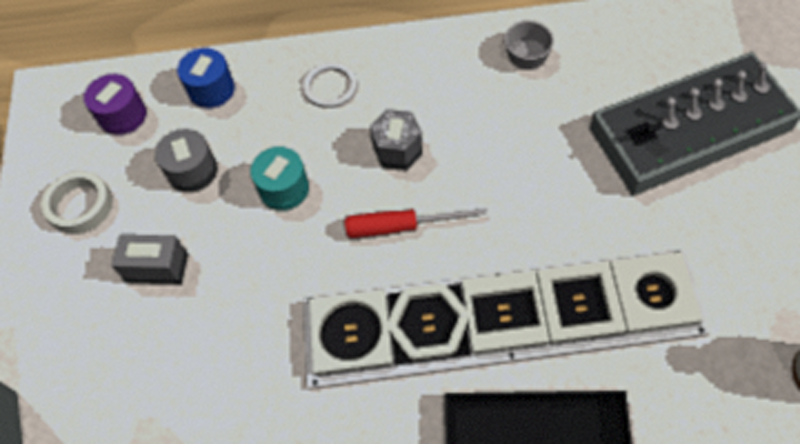

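Both views agree. The grey round (crop c1 615,300), slab (648,195) and hex (405,288) packs are present; the cup at (240,393) isn't a pack. From the left, the cradles are round_small, square, slab, hex and round_big, so toggles 3, 4 and 5 must go on. Next I'll fit the geometry.

```bash
cat > fit.py <<'E'
from h import *
def rect(P):
    (c,s,a)=cv2.minAreaRect((P[:,:2]*1000).astype(np.float32));return np.round(c,1),np.round(s,1),round(a,1)
E
python3 - <<'E'
from fit import *
for n in("top","scene"):
    W=np.load(n+"W.npy").reshape(-1,3);W=W[~np.isnan(W[:,0])]
    print(n,"bench z",np.median(W[(abs(W[:,0]-.55)<.1)&(abs(W[:,1])<.02)][:,2]))
    for k,c,r,z0,z1 in(("round",(.43,-.284),.04,.036,.06),("slab",(.541,-.322),.045,.036,.06),("hex",(.445,-.069),.04,.036,.06),("bank",(.46,.275),.15,.028,.043),("rack",(.67,.015),.25,.010,.022),("drv",(.53,-.05),.1,.012,.04)):
        m=(np.hypot(W[:,0]-c[0],W[:,1]-c[1])<r)&(W[:,2]>z0)&(W[:,2]<z1)
        if k=="rack": m&=(W[:,0]>.6)&(W[:,0]<.74)&(abs(W[:,1]-.02)<.22)
        Q=W[m];
        print(k,len(Q),Q.mean(0).round(4),np.median(Q[:,2]).round(4),rect(Q))
    m=(np.hypot(W[:,0]-.46,W[:,1]-.275)<.15)&(W[:,2]>.05)&(W[:,2]<.09);print("levers",W[m].round(3)[::max(1,m.sum()//25)].tolist())
E
```

```text
top bench z 0.001969400459428322
round 314 [ 0.4274 -0.2929  0.0459] 0.0461 (array([ 427.7, -293.3]), array([53.2, 54.7]), 45.4)
slab 270 [ 0.5402 -0.3283  0.0459] 0.0462 (array([ 540.7, -329.5]), array([58.8, 36.6]), 78.9)
hex 274 [ 0.4376 -0.0658  0.0461] 0.0462 (array([438.1, -66. ]), array([54.1, 49.9]), 74.2)
bank 2559 [0.4624 0.269  0.0363] 0.0362 (array([463.2, 269.6]), array([100.5, 215.9]), 14.8)
rack 2171 [ 0.6518 -0.0008  0.015 ] 0.0146 (array([671.9,  13.3]), array([394.3, 132.8]), 88.3)
drv 439 [ 0.5646 -0.0705  0.0207] 0.0215 (array([548. , -60.3]), array([178.6, 144.5]), 29.4)
levers [[0.498, 0.205, 0.071], [0.495, 0.21, 0.071], [0.495, 0.199, 0.07], [0.492, 0.206, 0.076], [0.493, 0.196, 0.07], [0.49, 0.205, 0.065], [0.49, 0.195, 0.062], [0.488, 0.204, 0.059], [0.488, 0.193, 0.056], [0.485, 0.202, 0.055], [0.468, 0.232, 0.056], [0.462, 0.235, 0.065], [0.46, 0.261, 0.058], [0.459, 0.232, 0.066], [0.457, 0.26, 0.064], [0.454, 0.259, 0.065], [0.451, 0.286, 0.056], [0.448, 0.291, 0.068], [0.445, 0.318, 0.061], [0.445, 0.286, 0.068], [0.442, 0.316, 0.067], [0.44, 0.321, 0.0
[... 598 characters left out ...]
88.5)
drv 740 [ 0.5465 -0.0698  0.0212] 0.0219 (array([536.6, -56.4]), array([145.6, 182.9]), 76.2)
levers [[0.429, 0.347, 0.065], [0.432, 0.345, 0.061], [0.436, 0.348, 0.062], [0.437, 0.349, 0.059], [0.437, 0.348, 0.055], [0.437, 0.346, 0.052], [0.446, 0.321, 0.063], [0.445, 0.293, 0.065], [0.449, 0.289, 0.066], [0.449, 0.287, 0.063], [0.451, 0.287, 0.061], [0.452, 0.263, 0.065], [0.457, 0.261, 0.067], [0.459, 0.258, 0.066], [0.458, 0.26, 0.06], [0.456, 0.259, 0.054], [0.464, 0.234, 0.066], [0.467, 0.23, 0.068], [0.467, 0.234, 0.062], [0.467, 0.231, 0.055], [0.471, 0.233, 0.052], [0.494, 0.207, 0.07], [0.497, 0.203, 0.072], [0.499, 0.196, 0.071], [0.494, 0.194, 0.06], [0.495, 0.195, 0.058]]
```

```bash
cat >> h.py <<'E'
from scipy.spatial.transform import Rotation as Ro
def pose():
    o=get_obs();return o,np.array(o["tool_pos"]),Ro.from_euler("xyz",o["orientation"],degrees=True).as_matrix()
def plan(*tg):
    """targets (x,y,z,jawdeg): deltas in tool frame AT each leg's start (mm), twist rad (choose mod pi nearest)"""
    o,p,R=pose();a=np.degrees(np.arctan2(R[1,1],R[0,1]))
    print("t",round(o["clock"],1),"tcp",p.round(4),"jaw",round(a,1),"down",R[:,0].round(3),"F",o["force"].round(1),"op",round(o["opening"],4),"j6",o["joint_pos"][5].round(1),"j1",o["joint_pos"][0].round(1))
    for x,y,z,j in tg:
        q=np.array([x,y,z]);d=R.T@(q-p)*1000
        tw=(j-a+90)%180-90
        print("leg",tg.index((x,y,z,j)),"lin",d.round(1),"|",round(np.linalg.norm(d),1),"then twist",round(-np.radians(tw),3))
        R=Ro.from_euler("z",tw,degrees=True).as_matrix()@R;p=q;a+=tw
B=lambda x,y,z=0:(np.array([.464,.270,.036])+np.array([[.9659,-.2588,0],[.2588,.9659,0],[0,0,1]])@np.array([x,y,z])/1000)
E
python3 - <<'E'
from h import *
import plant;print([k for k in dir(plant) if not k.startswith('_')][:40]);print(globals().get("tcp_to_grasp"))
b=lambda *a:tuple(B(*a))
plan(b(55,-73,100)+(15,),b(55,-73,20)+(15,),b(13,-73,20)+(15,))
E
```

```text
['PlanningError', 'boxes_of', 'camera_params', 'close_job', 'get_obs', 'snapshot', 'tcp_to_grasp']
0.0188
t 1.6 tcp [0.2923 0.6084 0.1921] jaw -115.7 down [-0. -0. -1.] F [ 0.1  0.3 -0.4] op 0.0878 j6 -16.5 j1 80.9
leg 0 lin [  56.1  250.2 -390.6] | 467.3 then twist 0.861
leg 1 lin [80. -0.  0.] | 80.0 then twist -0.0
leg 2 lin [ 0. 42.  0.] | 42.0 then twist -0.0
```

```bash
python3 -m pendant '[{"claw":0,"linear":[0,15.6,-24.4],"twist":0},{"claw":0,"linear":[0,15.6,-24.4],"twist":0},{"claw":0,"linear":[0,15.6,-24.4],"twist":0},{"claw":0,"linear":[0,15.6,-24.4],"twist":0},{"claw":0,"linear":[0,15.6,-24.4],"twist":0},{"claw":0,"linear":[0,15.6,-24.4],"twist":0},{"claw":0,"linear":[0,15.6,-24.4],"twist":0},{"claw":0,"linear":[0,15.6,-24.4],"twist":0},{"claw":0,"linear":[0,15.6,-24.4],"twist":0},{"claw":0,"linear":[0,15.6,-24.4],"twist":0}]'
python3 -m pendant '[{"claw":0,"linear":[0,15.6,-24.4],"twist":0},{"claw":0,"linear":[0,15.6,-24.4],"twist":0},{"claw":0,"linear":[0,15.6,-24.4],"twist":0},{"claw":0,"linear":[0,15.6,-24.4],"twist":0},{"claw":0,"linear":[0,15.6,-24.4],"twist":0},{"claw":0,"linear":[0,15.6,-24.4],"twist":0},{"claw":0,"linear":[0,0,0],"twist":0.123},{"claw":0,"linear":[0,0,0],"twist":0.123},{"claw":0,"linear":[0,0,0],"twist":0.123},{"claw":0,"linear":[0,0,0],"twist":0.123}]'
python3 -m pendant '[{"claw":0,"linear":[0,0,0],"twist":0.123},{"claw":0,"linear":[0,0,0],"twist":0.123},{"claw":0,"linear":[0,0,0],"twist":0.123},{"claw":0,"linear":[14,0,0],"twist":0},{"claw":0,"linear":[14,0,0],"twist":0},{"claw":0,"linear":[14,0,0],"twist":0},{"claw":0,"linear":[14,0,0],"twist":0},{"claw":0,"linear":[0,0,0],"twist":0},{"claw":0,"linear":[0,0,0],"twist":0},{"claw":0,"linear":[0,0,0],"twist":0}]'
python3 - <<'E'
from h import *
im,d=snapshot("wrist");save("w1.png",im)
b=lambda *a:tuple(B(*a))
print("tip on",proj("wrist",[B(15.6,-73,36.8),B(0,-73,0),B(0,-37,0)]).round())
plan(b(55,-73,20)+(15,),b(15,-73,20)+(15,))
E
```

```text
clock: 2.43
tool_pos: [0.4452, 0.3609, 0.1923]
orientation: [-100.2, 90.0, 54.1]
force: [-0.1, -0.5, -0.5]
opening: 0.0265
clock: 3.27
tool_pos: [0.5363, 0.214, 0.1921]
orientation: [-86.3, 90.0, 39.5]
force: [-0.3, 0.1, -0.4]
opening: 0.0006
clock: 4.1
tool_pos: [0.5366, 0.2146, 0.137]
orientation: [-87.4, 89.9, 17.6]
force: [0.0, -0.4, -0.4]
opening: 0.0005
tip on [[366. 197.]
 [377. 186.]
 [375. 220.]]
t 4.2 tcp [0.5367 0.2147 0.1372] jaw -165.0 down [ 0.001  0.001 -1.   ] F [ 0.5 -0.8  0.3] op 0.0007 j6 -26.2 j1 41.2
leg 0 lin [81.2  1.1 -0.8] | 81.2 then twist 0.0
leg 1 lin [-0.1 40.   0. ] | 40.0 then twist -0.0
```

View pics/w1.png

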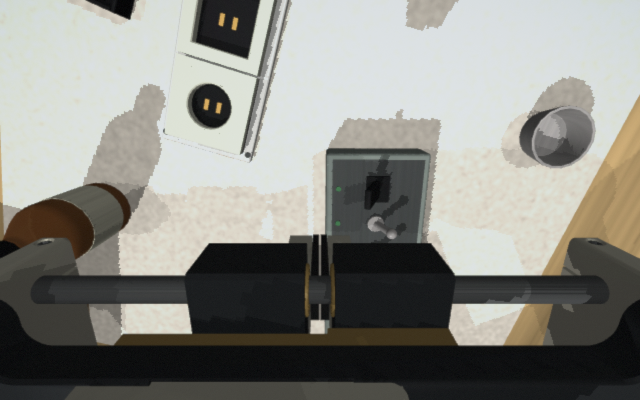

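Closed fingers sit beside the bank. The paddle is at pixel (378,190), leaning away, close to its projection of (366,197). Going down, then pulling.

```bash
python3 -m pendant '[{"claw":0,"linear":[16,0,0],"twist":0},{"claw":0,"linear":[16,0,0],"twist":0},{"claw":0,"linear":[16,0,0],"twist":0},{"claw":0,"linear":[16,0,0],"twist":0},{"claw":0,"linear":[17,0,0],"twist":0},{"claw":0,"linear":[0,0,0],"twist":0},{"claw":0,"linear":[0,4,0],"twist":0},{"claw":0,"linear":[0,4,0],"twist":0},{"claw":0,"linear":[0,4,0],"twist":0},{"claw":0,"linear":[0,4,0],"twist":0}]'
python3 -m pendant '[{"claw":0,"linear":[0,4,0],"twist":0},{"claw":0,"linear":[0,4,0],"twist":0},{"claw":0,"linear":[0,4,0],"twist":0},{"claw":0,"linear":[0,4,0],"twist":0},{"claw":0,"linear":[0,4,0],"twist":0},{"claw":0,"linear":[0,2,0],"twist":0},{"claw":0,"linear":[0,2,0],"twist":0},{"claw":0,"linear":[0,1,0],"twist":0},{"claw":0,"linear":[0,0,0],"twist":0},{"claw":0,"linear":[0,0,0],"twist":0}]'
python3 - <<'E'
from h import *
im,d=snapshot("scene");save("s1.png",cv2.resize(im[130:240,360:540],(720,440)))
print(proj("scene",[B(-15.6,-73,36.8),B(15.6,-73,36.8)]))
b=lambda *a:tuple(B(*a))
plan(b(15,-73,20)+(15,))
E
```

```text
clock: 4.98
tool_pos: [0.5208, 0.2106, 0.0563]
orientation: [-66.6, 89.9, 38.4]
force: [-0.1, 0.3, 0.2]
opening: 0.0008
clock: 5.82
tool_pos: [0.4966, 0.2038, 0.0551]
orientation: [-89.3, 90.0, 15.7]
force: [-0.0, 0.4, 0.0]
opening: 0.0003
[[407.38695357 166.83170464]
 [414.31029832 176.84124096]]
t 5.9 tcp [0.4966 0.2038 0.055 ] jaw -165.0 down [ 0. -0. -1.] F [-0.7  0.   0.3] op 0.0005 j6 -28.2 j1 43.2
leg 0 lin [-1.  -0.6 -0.6] | 1.3 then twist 0.0
```

View pics/s1.png

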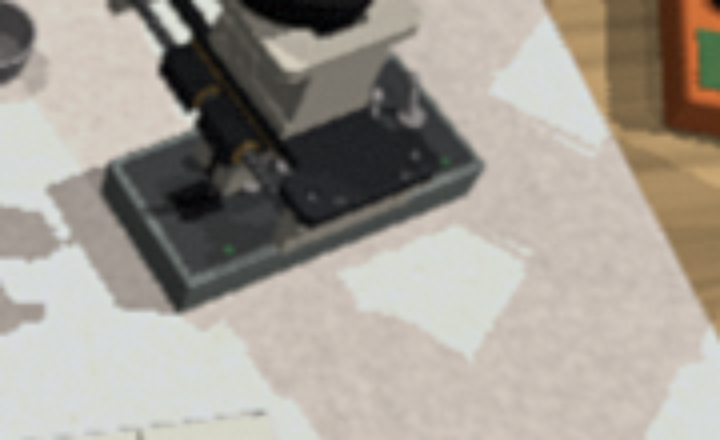

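```bash
python3 - <<'E'
from h import *
im,d=snapshot("scene")
o,p,R=pose()
for n,X in(("tcp",p),("tcp+30up",p+[0,0,.03]),("piv",B(0,-73,0)),("off tip",B(-15.6,-73,36.8)),("on tip",B(15.6,-73,36.8)),("corner",B(50,-107.5,0)),("corner2",B(-50,-107.5,0))):
    q=proj("scene",X)[0];print(n,q.round(1),"crop",((q-[360,130])*4).round())
W=cloud("scene",d);M=(W-np.array([.464,.270,.036]))@np.array([[.9659,-.2588,0],[.2588,.9659,0],[0,0,1]])*1000
m=(abs(M[...,1]+73)<30)&(abs(M[...,0])<60)&(M[...,2]>8)&(M[...,2]<60)
for v,u in np.argwhere(m)[::3]: print((u,v),M[v,u].round(),im[v,u].tolist())
E
```

```text
tcp [412.7 180.6] crop [211. 202.]
tcp+30up [415.4 173.4] crop [222. 173.]
piv [407.8 180.5] crop [191. 202.]
off tip [407.4 166.8] crop [190. 147.]
on tip [414.3 176.8] crop [217. 187.]
corner [406.  201.8] crop [184. 287.]
corner2 [385.3 169.8] crop [101. 159.]
(np.int64(409), np.int64(170)) [  4. -85.  57.] [51, 51, 51]
(np.int64(412), np.int64(172)) [ 14. -84.  60.] [16, 14, 15]
(np.int64(412), np.int64(174)) [ 16. -84.  55.] [31, 31, 33]
(np.int64(423), np.int64(175)) [ 29. -63.  57.] [113, 109, 105]
(np.int64(421), np.int64(176)) [ 31. -70.  59.] [123, 118, 112]
(np.int64(413), np.int64(177)) [ 13. -74.  34.] [26, 26, 27]
(np.int64(409), np.int64(178)) [  9. -81.  27.] [12, 8, 11]
(np.int64(412), np.int64(178)) [ 16. -79.  36.] [23, 25, 23]
(np.int64(415), np.int64(178)) [ 29. -84.  57.] [62, 61, 56]
(np.int64(410), np.int64(179)) [ 12. -80.  27.] [3, 4, 4]
(np.int64(413), np.int64(179)) [ 12. -70.  20.] [6, 8, 10]
(np.int64(408), np.int64(180)) [  8. -81.  18.] [14, 12, 12]
(np.int64(411), np.int64(180)) [ 11. -74.  18.] [7, 8, 8]
(np.int64(408), np.int64(181)) [  9. -81.  15.] [1, 3, 5]
```

The depth shows the paddle still on. The fingertips are thinner than assumed, so they haven't made contact yet. I'll keep pulling in small steps.

```bash
python3 -m pendant '[{"claw":0,"linear":[0,1.5,0],"twist":0},{"claw":0,"linear":[0,1.5,0],"twist":0},{"claw":0,"linear":[0,1.5,0],"twist":0},{"claw":0,"linear":[0,1.5,0],"twist":0},{"claw":0,"linear":[0,1,0],"twist":0},{"claw":0,"linear":[0,1,0],"twist":0},{"claw":0,"linear":[0,1,0],"twist":0},{"claw":0,"linear":[0,1,0],"twist":0},{"claw":0,"linear":[0,0,0],"twist":0},{"claw":0,"linear":[0,0,0],"twist":0}]'
python3 - <<'E'
from h import *
im,d=snapshot("scene");save("s2.png",cv2.resize(im[140:220,380:480],(800,600),interpolation=cv2.INTER_CUBIC))
W=cloud("scene",d);M=(W-np.array([.464,.270,.036]))@np.array([[.9659,-.2588,0],[.2588,.9659,0],[0,0,1]])*1000
m=(abs(M[...,1]+73)<15)&(abs(M[...,0])<40)&(M[...,2]>8)&(M[...,2]<50)
for v,u in np.argwhere(m)[::2]: print((u,v),M[v,u].round(),im[v,u].tolist())
plan()
E
```

```text
clock: 6.75
tool_pos: [0.4868, 0.2012, 0.0551]
orientation: [-86.1, 90.0, 18.9]
force: [-0.2, -0.4, 0.4]
opening: 0.0008
(np.int64(416), np.int64(175)) [ 13. -67.  37.] [32, 31, 31]
(np.int64(413), np.int64(176)) [ 13. -75.  37.] [32, 31, 33]
(np.int64(415), np.int64(176)) [ 13. -69.  35.] [23, 24, 26]
(np.int64(417), np.int64(176)) [ 15. -65.  35.] [28, 27, 30]
(np.int64(412), np.int64(177)) [ 15. -79.  39.] [25, 25, 27]
(np.int64(414), np.int64(177)) [ 17. -75.  39.] [30, 32, 31]
(np.int64(416), np.int64(177)) [ 16. -68.  34.] [23, 23, 24]
(np.int64(409), np.int64(178)) [  8. -80.  25.] [12, 10, 12]
(np.int64(411), np.int64(178)) [ 13. -80.  33.] [9, 7, 7]
(np.int64(413), np.int64(178)) [ 16. -76.  34.] [24, 22, 24]
(np.int64(415), np.int64(178)) [ 14. -68.  27.] [28, 28, 28]
(np.int64(409), np.int64(179)) [ 10. -81.  25.] [4, 5, 8]
(np.int64(411), np.int64(179)) [ 15. -80.  31.] [3, 0, 1]
(np.int64(413), np.int64(179)) [ 12. -71.  22.] [9, 10, 14]
(np.int64(407), np.int64(180)) [  4. -81.  13.] [4, 3, 7]
(np.int64(409), np.int64(180)) [ 12. -82.  23.] [3, 0, 3]
(np.int64(411), np.int64(180)) [ 11. -75.  18.] [13, 15, 15]
(np.int64(407), np.int64(181)) [  7. -82.  12.] [7, 11, 12]
(np.int64(409), np.int64(181)) [  7. -76.  10.] [15, 17, 19]
t 6.8 tcp [0.4869 0.2012 0.0551] jaw -165.0 down [ 0.  0. -1.] F [-0.8 -0.2  0.3] op 0.0005 j6 -28.8 j1 43.8
```

View pics/s2.png

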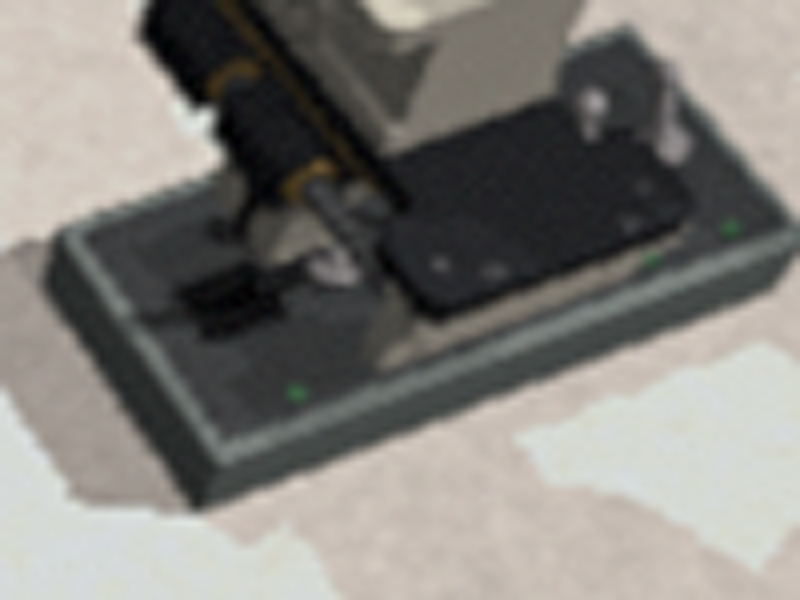

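```bash
python3 - <<'E'
from h import *
o,p,R=pose()
im,d=snapshot("wrist")
pc,Rc,t=cam("wrist");print("cam in tool",(R.T@(-Rc.T@t-p)*1000).round(),"axis in tool",(R.T@Rc[2]).round(2))
W=cloud("wrist",d);T=((W-p)@R*1000)
for n,X in(("tcp",p),("grasp",p-R[:,0]*tcp_to_grasp),("tcp+20y",p+R[:,1]*.02),("tcp-20y",p-R[:,1]*.02),("pad on",B(15.6,-73,36.8)),("pad off",B(-15.6,-73,36.8)),("piv",B(0,-73,0))):
    q=proj("wrist",X)[0];cv2.circle(im,tuple(int(a) for a in q),3,(255,0,0),-1);print(n,q.round())
save("w2.png",im)
for v in range(200,340,10): print(v,[T[v,u].round().tolist() for u in(250,305,320,345,370,400)])
E
```

```text
cam in tool [-193.    0.  -81.] axis in tool [0.96 0.   0.3 ]
tcp [319. 227.]
grasp [319. 239.]
tcp+20y [349. 227.]
tcp-20y [289. 227.]
pad on [301. 237.]
pad off [352. 237.]
piv [325. 216.]
200 [[54.0, -58.0, -2.0], [19.0, -10.0, -13.0], [18.0, 1.0, -13.0], [18.0, 18.0, -13.0], [17.0, 36.0, -13.0], [54.0, 67.0, -1.0]]
210 [[53.0, -58.0, 7.0], [18.0, -10.0, -5.0], [13.0, 1.0, -7.0], [18.0, 19.0, -5.0], [18.0, 37.0, -5.0], [53.0, 68.0, 7.0]]
220 [[54.0, -59.0, 16.0], [17.0, -10.0, 2.0], [-1.0, 1.0, -5.0], [19.0, 19.0, 2.0], [18.0, 37.0, 2.0], [54.0, 69.0, 16.0]]
230 [[53.0, -59.0, 25.0], [-18.0, -9.0, -6.0], [-0.0, 1.0, 2.0], [17.0, 19.0, 10.0], [19.0, 37.0, 11.0], [54.0, 69.0, 26.0]]
240 [[53.0, -60.0, 35.0], [-45.0, -7.0, -12.0], [17.0, 1.0, 18.0], [-45.0, 13.0, -12.0], [18.0, 38.0, 18.0], [54.0, 70.0, 35.0]]
250 [[-110.0, -20.0, -39.0], [-111.0, -4.0, -39.0], [19.0, 1.0, 27.0], [-111.0, 8.0, -39.0], [-112.0, 15.0, -40.0], [-111.0, 23.0, -39.0]]
260 [[-116.0, -19.0, -39.0], [-115.0, -4.0, -38.0], [16.0, 1.0, 33.0], [-116.0, 7.0, -39.0], [-117.0, 14.0, -39.0], [-117.0, 22.0, -39.0]]

[... 275 characters left out ...]
290 [[-124.0, -18.0, -35.0], [-120.0, -4.0, -32.0], [-118.0, 0.0, -31.0], [-124.0, 7.0, -35.0], [-124.0, 13.0, -35.0], [-123.0, 21.0, -34.0]]
300 [[-124.0, -18.0, -32.0], [-122.0, -4.0, -30.0], [-118.0, 0.0, -28.0], [-124.0, 7.0, -32.0], [-124.0, 13.0, -32.0], [-124.0, 21.0, -32.0]]
310 [[-125.0, -18.0, -29.0], [-123.0, -4.0, -28.0], [-80.0, 0.0, 4.0], [-124.0, 7.0, -29.0], [-125.0, 13.0, -29.0], [-125.0, 21.0, -29.0]]
320 [[-123.0, -18.0, -25.0], [-121.0, -4.0, -23.0], [18.0, 1.0, 89.0], [-124.0, 7.0, -26.0], [-125.0, 13.0, -26.0], [-125.0, 21.0, -26.0]]
330 [[-124.0, -18.0, -23.0], [-121.0, -4.0, -20.0], [16.0, 1.0, 96.0], [-126.0, 7.0, -24.0], [-125.0, 13.0, -24.0], [-126.0, 21.0, -24.0]]
```

View pics/w2.png

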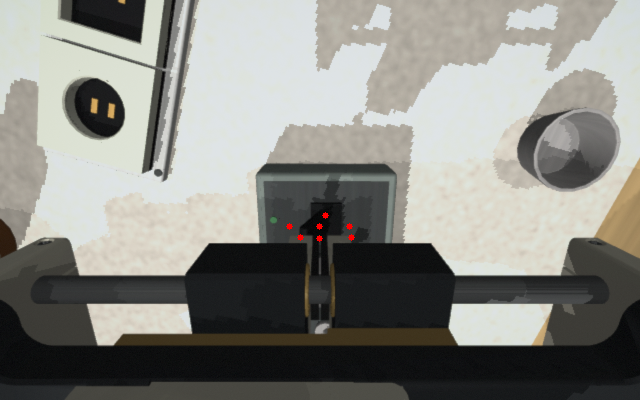

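```bash
python3 -m pendant '[{"claw":0,"linear":[-20,0,0],"twist":0},{"claw":0,"linear":[-20,0,0],"twist":0},{"claw":0,"linear":[-20,0,0],"twist":0},{"claw":0,"linear":[-10,0,0],"twist":0},{"claw":0,"linear":[0,0,0],"twist":0},{"claw":0,"linear":[0,0,0],"twist":0},{"claw":0,"linear":[0,0,0],"twist":0},{"claw":0,"linear":[0,0,0],"twist":0},{"claw":0,"linear":[0,0,0],"twist":0},{"claw":0,"linear":[0,0,0],"twist":0}]'
python3 - <<'E'
from h import *
for n in("scene","wrist"):
    im,d=snapshot(n)
    if n=="scene":save("s3.png",cv2.resize(im[100:220,340:500],(800,600),interpolation=cv2.INTER_CUBIC))
    else: save("w3.png",im)
    W=cloud(n,d);M=(W-np.array([.464,.270,.036]))@np.array([[.9659,-.2588,0],[.2588,.9659,0],[0,0,1]])*1000
    m=(abs(M[...,1]+73)<15)&(abs(M[...,0])<30)&(M[...,2]>8)&(M[...,2]<50)
    A=np.argwhere(m)
    for v,u in A[::max(1,len(A)//12)]: print(n,(u,v),M[v,u].round(),im[v,u].tolist())
plan()
E
```

```text
clock: 7.68
tool_pos: [0.4865, 0.2009, 0.1243]
orientation: [116.3, 89.9, -138.7]
force: [-0.6, 0.7, -0.4]
opening: 0.0004
scene (np.int64(416), np.int64(175)) [ 13. -67.  38.] [29, 29, 32]
scene (np.int64(413), np.int64(176)) [ 11. -73.  35.] [34, 34, 36]
scene (np.int64(415), np.int64(176)) [ 14. -70.  36.] [27, 29, 28]
scene (np.int64(417), np.int64(176)) [ 16. -66.  37.] [32, 32, 34]
scene (np.int64(412), np.int64(177)) [ 13. -77.  35.] [28, 26, 28]
scene (np.int64(414), np.int64(177)) [ 15. -73.  35.] [25, 23, 27]
scene (np.int64(416), np.int64(177)) [ 17. -69.  36.] [22, 22, 24]
scene (np.int64(409), np.int64(178)) [  8. -81.  27.] [8, 7, 12]
scene (np.int64(411), np.int64(178)) [ 15. -81.  36.] [9, 10, 11]
scene (np.int64(413), np.int64(178)) [ 15. -75.  33.] [23, 24, 26]
scene (np.int64(415), np.int64(178)) [ 15. -68.  28.] [31, 32, 31]
scene (np.int64(409), np.int64(179)) [  9. -81.  24.] [10, 8, 8]
scene (np.int64(411), np.int64(179)) [ 16. -81.  33.] [3, 7, 5]
scene (np.int64(413), np.int64(179)) [ 13. -72.  24.] [14, 13, 14]
scene (np.int64(408), np.int64(180)) [  8. -81.
[... 492 characters left out ...]
nt64(305), np.int64(196)) [ 16. -78.  38.] [24, 24, 25]
wrist (np.int64(321), np.int64(197)) [  2. -71.  16.] [6, 7, 7]
wrist (np.int64(316), np.int64(199)) [  7. -72.  27.] [10, 8, 10]
wrist (np.int64(312), np.int64(201)) [ 10. -73.  34.] [8, 7, 9]
wrist (np.int64(307), np.int64(203)) [ 14. -73.  38.] [26, 26, 27]
wrist (np.int64(305), np.int64(205)) [ 16. -71.  38.] [24, 23, 25]
wrist (np.int64(307), np.int64(207)) [ 14. -69.  37.] [27, 28, 28]
wrist (np.int64(314), np.int64(209)) [  8. -65.  32.] [9, 9, 10]
wrist (np.int64(309), np.int64(213)) [ 13. -63.  37.] [26, 26, 26]
t 7.8 tcp [0.4867 0.2011 0.1246] jaw -165.0 down [-0.001 -0.001 -1.   ] F [ 0.3 -0.6 -0.2] op 0.0002 j6 -28.8 j1 43.8
```

View pics/s3.png

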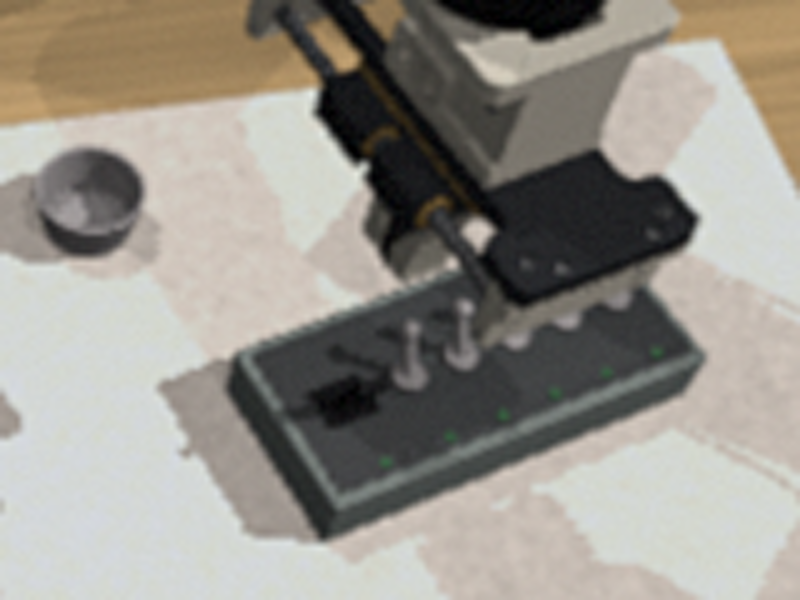

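```bash
python3 - <<'E'
from h import *
o,p,R=pose()
im,d=snapshot("wrist");W=cloud("wrist",d);T=((W-p)@R*1000)
for v in range(226,275,4): print(v,[(u,T[v,u].round().tolist(),int(im[v,u].mean())) for u in range(306,336,4)])
im,d=snapshot("scene");W=cloud("scene",d);T=((W-p)@R*1000)
for k in(0,20,40,60,80,100,120):
    q=proj("scene",p-R[:,0]*k/1000)[0];u,v=q.round().astype(int);print(k,q.round(),((q-[340,100])*5).round(),T[v,u].round(),im[v,u])
m=(abs(T[...,0]+33)<33)&(abs(T[...,1])<70)&(abs(T[...,2])<40);print(m.sum());A=np.argwhere(m)
for v,u in A[::max(1,len(A)//25)]: print((u,v),T[v,u].round(),im[v,u])
E
```

```text
226 [(306, [88.0, -13.0, 36.0], 65), (310, [88.0, -9.0, 36.0], 64), (314, [87.0, -5.0, 36.0], 65), (318, [84.0, -1.0, 34.0], 130), (322, [85.0, 3.0, 35.0], 127), (326, [85.0, 6.0, 35.0], 64), (330, [85.0, 10.0, 35.0], 101), (334, [88.0, 14.0, 36.0], 70)]
230 [(306, [88.0, -13.0, 40.0], 64), (310, [88.0, -9.0, 40.0], 64), (314, [88.0, -5.0, 40.0], 66), (318, [84.0, -1.0, 39.0], 132), (322, [82.0, 3.0, 38.0], 121), (326, [76.0, 6.0, 35.0], 68), (330, [74.0, 10.0, 34.0], 59), (334, [87.0, 14.0, 40.0], 71)]
234 [(306, [nan, nan, nan], 65), (310, [88.0, -9.0, 45.0], 63), (314, [88.0, -5.0, 45.0], 39), (318, [84.0, -1.0, 43.0], 89), (322, [84.0, 3.0, 43.0], 77), (326, [74.0, 6.0, 38.0], 74), (330, [68.0, 10.0, 36.0], 67), (334, [63.0, 13.0, 34.0], 57)]
238 [(306, [-43.0, -7.0, -12.0], 70), (310, [-43.0, -5.0, -12.0], 71), (314, [-38.0, -3.0, -10.0], 15), (318, [-41.0, -1.0, -11.0], 22), (322, [-39.0, 1.0, -10.0], 11), (326, [-41.0, 4.0, -11.0], 26), (330, [-42.0, 6.0, -11.0], 72), (334, [-43.0, 8.0, -12.0], 72)]
242 [(306, [-48.0, -7.0, -12.0], 67), (310, [-48.0, -5.0, -12.0], 71), (314, [
[... 3702 characters left out ...]
)) [-55. -17.  -2.] [99 95 88]
(np.int64(416), np.int64(151)) [-37.  -0. -11.] [112 106 101]
(np.int64(421), np.int64(151)) [-54. -15. -12.] [66 64 59]
(np.int64(427), np.int64(151)) [-47. -16.   3.] [101  98  89]
(np.int64(418), np.int64(152)) [-43.  -8. -13.] [64 62 58]
(np.int64(423), np.int64(152)) [-51. -16.  -8.] [102  98  90]
(np.int64(428), np.int64(152)) [-42. -16.   7.] [122 117 109]
(np.int64(421), np.int64(153)) [-49. -16. -12.] [81 79 73]
(np.int64(426), np.int64(153)) [-43. -17.   2.] [123 118 110]
(np.int64(421), np.int64(154)) [-45. -16. -11.] [95 92 85]
(np.int64(426), np.int64(154)) [-36. -15.   4.] [154 147 138]
(np.int64(423), np.int64(155)) [-39. -16.  -4.] [150 143 135]
```

View pics/w3.png

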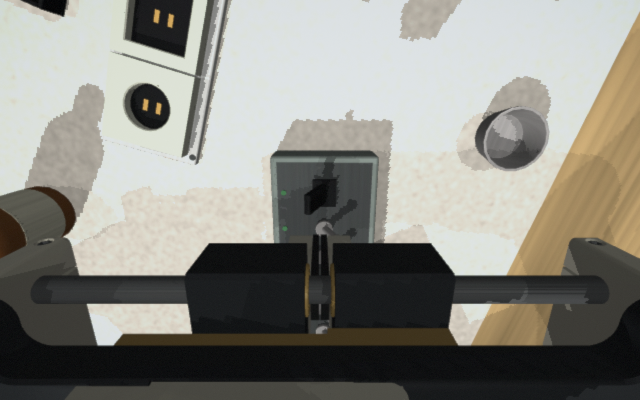

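Both the wrist and the scene depth agree: the physical fingertips end about 37 mm short of the reported TCP, so the earlier pull passed above the paddle. Closed, the fingers measure ±16 mm by ±12 mm. From here on I'll use the corrected tip.

```bash
cat >> h.py <<'E'
OFF=.0375
def pose():
    o=get_obs();R=Ro.from_euler("xyz",o["orientation"],degrees=True).as_matrix()
    return o,np.array(o["tool_pos"])-OFF*R[:,0],R
b=lambda *a:tuple(B(*a))
def levers():
    for n in("scene","top"):
        im,d=snapshot(n);W=cloud(n,d);M=(W-np.array([.464,.270,.036]))@np.array([[.9659,-.2588,0],[.2588,.9659,0],[0,0,1]])*1000
        r=[]
        for y in(83,53,23,-7,-37,-73):
            m=(abs(M[...,1]-y)<9)&(abs(M[...,0])<25)&(M[...,2]>25)&(M[...,2]<45);q=M[m];r.append((len(q),q[:,0].mean().round(1) if len(q) else None))
        print(n,r)
E
python3 - <<'E'
from h import *
levers()
plan(b(52,-73,88)+(15,),b(52,-73,17)+(15,),b(12,-73,17)+(15,))
E
```

```text
scene [(0, None), (0, None), (0, None), (12, np.float64(-9.8)), (12, np.float64(-10.3)), (25, np.float64(14.3))]
top [(9, np.float64(-12.0)), (10, np.float64(-10.7)), (11, np.float64(-11.9)), (0, None), (2, np.float64(-15.1)), (0, None)]
t 8.0 tcp [0.4868 0.2012 0.1625] jaw -165.0 down [-0. -0. -1.] F [ 0.2 -0.6  0.1] op 0.0003 j6 -28.8 j1 43.8
leg 0 lin [ 38.5 -47.7  -0.6] | 61.3 then twist 0.0
leg 1 lin [71. -0.  0.] | 71.0 then twist -0.0
leg 2 lin [ 0. 40.  0.] | 40.0 then twist -0.0
```

```bash
python3 -m pendant '[{"claw":0,"linear":[0,-16,0],"twist":0},{"claw":0,"linear":[0,-16,0],"twist":0},{"claw":0,"linear":[0,-16,0],"twist":0},{"claw":0,"linear":[20,0,0],"twist":0},{"claw":0,"linear":[20,0,0],"twist":0},{"claw":0,"linear":[20,0,0],"twist":0},{"claw":0,"linear":[20,0,0],"twist":0},{"claw":0,"linear":[20,0,0],"twist":0},{"claw":0,"linear":[9.5,0,0],"twist":0},{"claw":0,"linear":[0,0,0],"twist":0}]'
python3 -m pendant '[{"claw":0,"linear":[0,4.5,0],"twist":0},{"claw":0,"linear":[0,4.5,0],"twist":0},{"claw":0,"linear":[0,4.5,0],"twist":0},{"claw":0,"linear":[0,4.5,0],"twist":0},{"claw":0,"linear":[0,4.5,0],"twist":0},{"claw":0,"linear":[0,4.5,0],"twist":0},{"claw":0,"linear":[0,4.5,0],"twist":0},{"claw":0,"linear":[0,4.5,0],"twist":0},{"claw":0,"linear":[0,4,0],"twist":0},{"claw":0,"linear":[0,0,0],"twist":0}]'
python3 - <<'E'
from h import *
im,d=snapshot("wrist");W=cloud("wrist",d);M=(W-np.array([.464,.270,.036]))@np.array([[.9659,-.2588,0],[.2588,.9659,0],[0,0,1]])*1000
m=(abs(M[...,1]+73)<12)&(abs(M[...,0])<25)&(M[...,2]>8)&(M[...,2]<50);A=np.argwhere(m)
for v,u in A[::max(1,len(A)//15)]: print((u,v),M[v,u].round(),im[v,u].tolist())
levers();plan(b(12,-73,17)+(15,))
E
```

```text
clock: 8.82
tool_pos: [0.5318, 0.2126, 0.0133]
orientation: [111.8, 89.8, -143.2]
force: [0.1, 0.4, 0.6]
opening: 0.0005
clock: 9.65
tool_pos: [0.4939, 0.2032, 0.0157]
orientation: [-24.2, 90.0, 80.8]
force: [1.8, 0.9, 2.6]
opening: 0.0002
(np.int64(341), np.int64(234)) [ -1. -80.   9.] [17, 17, 17]
(np.int64(310), np.int64(236)) [ 17. -84.  20.] [76, 76, 69]
(np.int64(326), np.int64(237)) [  8. -83.  18.] [18, 19, 18]
(np.int64(337), np.int64(238)) [  2. -84.  23.] [78, 77, 70]
(np.int64(347), np.int64(239)) [ -3. -84.  23.] [78, 77, 70]
(np.int64(355), np.int64(240)) [ -8. -80.  16.] [8, 7, 9]
(np.int64(299), np.int64(242)) [ 22. -83.  26.] [73, 72, 65]
(np.int64(318), np.int64(243)) [ 12. -83.  26.] [21, 20, 22]
(np.int64(315), np.int64(246)) [ 14. -82.  29.] [13, 12, 11]
(np.int64(312), np.int64(249)) [ 15. -82.  32.] [31, 31, 29]
(np.int64(309), np.int64(252)) [ 17. -82.  34.] [71, 71, 65]
(np.int64(331), np.int64(254)) [  6. -81.  35.] [73, 72, 66]
(np.int64(327), np.int64(257)) [  8. -82.  40.] [24, 23, 21]
(np.int64(324), np.int64(260)) [  9. -82.  43.] [15, 16, 16]
(np.int64(322), np.int64(263)) [ 10. -83.  47.] [13, 13, 12]
(np.int64(322), np.int64(267)) [ 10. -83.  50.] [13, 12, 13]
scene [(13, np.float64(-9.1)), (12, np.float64(-8.1)), (0, None), (0, None), (0, None), (0, None)]
top [(0, None), (0, None), (12, np.float64(-12.0)), (9, np.float64(-12.7)), (0, None), (0, None)]
t 9.8 tcp [0.4941 0.203  0.0529] jaw -165.0 down [-0.001 -0.001 -1.   ] F [1.1 1.1 1. ] op 0.0004 j6 -28.3 j1 43.4
leg 0 lin [-0.1 -0.2 -0.5] | 0.6 then twist 0.0
```

```bash
python3 -m pendant '[{"claw":0,"linear":[0,-3,0],"twist":0},{"claw":0,"linear":[0,-3,0],"twist":0},{"claw":0,"linear":[-20,0,0],"twist":0},{"claw":0,"linear":[-25,0,0],"twist":0},{"claw":0,"linear":[-30,0,0],"twist":0},{"claw":0,"linear":[-30,0,0],"twist":0},{"claw":0,"linear":[-25,0,0],"twist":0},{"claw":0,"linear":[0,0,0],"twist":0},{"claw":0,"linear":[0,0,0],"twist":0},{"claw":0,"linear":[0,0,0],"twist":0}]'
python3 - <<'E'
from h import *
levers()
im,d=snapshot("wrist")
M=(cloud("wrist",d)-np.array([.464,.270,.036]))@np.array([[.9659,-.2588,0],[.2588,.9659,0],[0,0,1]])*1000
m=(abs(M[...,1]+73)<9)&(abs(M[...,0])<25)&(M[...,2]>25)&(M[...,2]<45);print(m.sum(),M[m].mean(0))
# packs precise: fuse top+scene
from fit import rect
for n in("top","scene"):
    im,d=snapshot(n);W=cloud(n,d);np.save(n+"W.npy",W);W=W.reshape(-1,3);W=W[~np.isnan(W[:,0])]
    for k,c,r in(("round",(.43,-.291),.045),("slab",(.542,-.328),.05),("hex",(.438,-.065),.045)):
        Q=W[(np.hypot(W[:,0]-c[0],W[:,1]-c[1])<r)&(W[:,2]>.036)&(W[:,2]<.06)];print(n,k,len(Q),rect(Q))
# cradle pockets: rack face mask in world raster
W=np.load("topW.npy")
for n in("top","scene"):
    im,d=snapshot(n);W=cloud(n,d);Wf=W.reshape(-1,3);g=im.reshape(-1,3).mean(1)
    m=(abs(Wf[:,2]-.015)<.006)&(Wf[:,0]>.6)&(Wf[:,0]<.75)&(Wf[:,1]>-.21)&(Wf[:,1]<.23)&(g>140)
    print(n,m.sum(),rect(Wf[m]))
plan()
E
```

```text
clock: 10.63
tool_pos: [0.4998, 0.2044, 0.1448]
orientation: [96.5, 89.9, -158.5]
force: [0.3, -0.1, -0.7]
opening: 0.0004
scene [(0, None), (0, None), (10, np.float64(-10.2)), (13, np.float64(-9.4)), (12, np.float64(-10.1)), (40, np.float64(-10.6))]
top [(9, np.float64(-12.0)), (11, np.float64(-11.1)), (12, np.float64(-12.1)), (4, np.float64(-13.8)), (11, np.float64(-12.2)), (11, np.float64(-13.5))]
234 [-11.91324218 -72.68205455  34.0625475 ]
top round 315 (array([ 427.7, -292.8]), array([54.6, 53.7]), 78.0)
top slab 267 (array([ 540.7, -329.1]), array([59.3, 35.7]), 78.9)
top hex 273 (array([438. , -65.9]), array([54. , 49.7]), 74.1)
scene round 418 (array([ 430.4, -292.5]), array([54.9, 53.3]), 57.4)
scene slab 441 (array([ 543. , -327.1]), array([57.9, 36.5]), 80.4)
scene hex 361 (array([439.2, -64.6]), array([57.9, 50.3]), 13.0)
top 569 (array([651.6,  15. ]), array([ 99.5, 393.6]), 0.1)
scene 730 (array([654.1,  15.4]), array([394. ,  91.7]), 88.5)
t 11.0 tcp [0.5002 0.2047 0.1824] jaw -165.0 down [-0.001 -0.001 -1.   ] F [ 0.7  0.4 -0.4] op 0.0007 j6 -28.0 j1 43.0
```

Main is off: its tip moved from about +14 to −11, matching the toggles that are off. Next, a wrist-camera survey of the rack for accurate pocket positions.

```bash
python3 - <<'E'
from h import *
plan((.60,.015,.19,-90))
E
```

```text
t 11.0 tcp [0.5002 0.2047 0.1824] jaw -165.0 down [-0.001 -0.001 -1.   ] F [ 0.7  0.4 -0.4] op 0.0007 j6 -28.0 j1 43.0
leg 0 lin [  -7.5  -47.3 -209. ] | 214.5 then twist -1.309
```

```bash
python3 -m pendant '[{"claw":87,"linear":[-1,-6,-26],"twist":0},{"claw":87,"linear":[-1,-6,-26],"twist":0},{"claw":87,"linear":[-1,-6,-26],"twist":0},{"claw":87,"linear":[-1,-6,-26],"twist":0},{"claw":87,"linear":[-1,-6,-26],"twist":0},{"claw":87,"linear":[-1,-6,-26],"twist":0},{"claw":87,"linear":[-1,-6,-26],"twist":0},{"claw":87,"linear":[-1,-6,-26],"twist":0},{"claw":87,"linear":[0,0,0],"twist":-0.12},{"claw":87,"linear":[0,0,0],"twist":-0.12}]'
python3 -m pendant '[{"claw":87,"linear":[0,0,0],"twist":-0.12},{"claw":87,"linear":[0,0,0],"twist":-0.12},{"claw":87,"linear":[0,0,0],"twist":-0.12},{"claw":87,"linear":[0,0,0],"twist":-0.12},{"claw":87,"linear":[0,0,0],"twist":-0.12},{"claw":87,"linear":[0,0,0],"twist":-0.12},{"claw":87,"linear":[0,0,0],"twist":-0.12},{"claw":87,"linear":[0,0,0],"twist":-0.12},{"claw":87,"linear":[0,0,0],"twist":-0.109},{"claw":87,"linear":[0,0,0],"twist":0}]'
python3 - <<'E'
from h import *
im,d=snapshot("wrist");plan();save("w4.png",im);np.save("w4d.npy",d);np.save("w4W.npy",cloud("wrist",d));np.save("w4.npy",im)
p,R,t=cam("wrist");np.savez("w4c.npz",R=R,t=t,fx=p["fx"],cx=p["cx"],cy=p["cy"]);print(p["fx"])
g=cv2.cvtColor(im,cv2.COLOR_RGB2GRAY);W=np.load("w4W.npy")
m=((W[...,2]>.011)&(W[...,2]<.02)&(g>120)&(W[...,0]>.6)).astype(np.uint8)
c,h=cv2.findContours(cv2.morphologyEx(m,cv2.MORPH_CLOSE,np.ones((3,3))),cv2.RETR_CCOMP,cv2.CHAIN_APPROX_NONE)
for i,k in enumerate(c):
    if cv2.contourArea(k)>300:
        q=np.array([onz("wrist",x[0],.015)[:2] for x in k])*1000;print(h[0][i][3],cv2.contourArea(k),cv2.minAreaRect(q.astype(np.float32)), cv2.minEnclosingCircle(q.astype(np.float32)))
E
```

```text
clock: 11.82
tool_pos: [0.6009, 0.0147, 0.1529]
orientation: [83.8, 89.9, -157.3]
force: [-0.7, 0.6, -0.5]
opening: 0.0616
clock: 12.65
tool_pos: [0.6005, 0.0164, 0.1532]
orientation: [15.9, 90.0, -163.8]
force: [-0.1, 0.2, 0.6]
opening: 0.0868
t 12.7 tcp [0.6005 0.0163 0.1908] jaw -90.1 down [-0. -0. -1.] F [-0.1 -0.1 -0.1] op 0.087 j6 69.7 j1 20.2
311.4560119999777
```

View pics/w4.png

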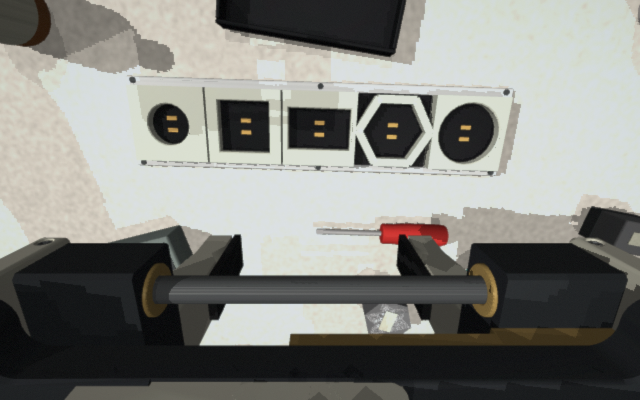

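The view shows all five pockets with orange contact pairs at about (172,124), (246,127), (319,129), (392,131) and (465,134), plus the open fingers. I'll measure the centres from the contacts and from the rim edges.

```bash
python3 - <<'E'
from h import *
im=np.load("w4.npy");W=np.load("w4W.npy");hsv=cv2.cvtColor(im,cv2.COLOR_RGB2HSV)
m=((hsv[...,0]>8)&(hsv[...,0]<28)&(hsv[...,1]>110)&(hsv[...,2]>90)).astype(np.uint8);m[:90]=0;m[150:]=0;m[:,:150]=0;m[:,490:]=0
m=cv2.dilate(m,np.ones((9,3)))
n,l,s,c=cv2.connectedComponentsWithStats(m)
C=[]
for i in range(1,n):
    if s[i,4]>60: q=onz("wrist",c[i],.005);C.append(q[:2]*1000);print("contact",c[i].round(1),q[:2].round(4),W[int(c[i][1]),int(c[i][0])].round(4))
C=np.array(sorted(C,key=lambda a:-a[1]));k=np.arange(len(C))
print(np.polyfit(k,C,1).round(2),"yaw",np.degrees(np.arctan2(C[-1,0]-C[0,0],-(C[-1,1]-C[0,1]))))
g=cv2.cvtColor(im,cv2.COLOR_RGB2GRAY)
m=(g<75).astype(np.uint8);m[:80]=0;m[175:]=0;m[:,:135]=0;m[:,505:]=0
n,l,s,c=cv2.connectedComponentsWithStats(m)
for i in range(1,n):
    if s[i,4]>300:
        k=np.argwhere(l==i)[:,::-1];q=np.array([onz("wrist",x,.015)[:2] for x in k])*1000;print("dark@15",s[i].tolist(),"x",q[:,0].min().round(1),q[:,0].max().round(1),"y",q[:,1].min().round(1),q[:,1].max().round(1), "@5 xmax",(onz("wrist",[s[i,0]+s[i,2]/2,s[i,1]],.005)*1000).round(1))
E
```

```text
contact [172.1 123.7] [0.6567 0.173 ] [0.6582 0.1679 0.0161]
contact [245.7 126.3] [0.6538 0.0946] [0.655  0.0926 0.0164]
contact [318.8 128.3] [0.6515 0.0162] [0.6526 0.017  0.015 ]
contact [391.6 130.6] [ 0.6489 -0.0621] [ 0.6504 -0.0592  0.015 ]
contact [464.3 132.8] [ 0.6463 -0.1407] [ 0.6482 -0.1355  0.0153]
[[ -2.56 -78.42]
 [656.57 173.03]] yaw -1.8936571245469924
dark@15 [218, 100, 51, 52, 2376] x 628.8 680.8 y 67.8 120.2 @5 xmax [680.7  94.9   5. ]Traceback (most recent call last):
  File "<stdin>", line 16, in <module>
  File "h.py", line 13, in onz
    p,R,t=cam(n);r=R.T@np.array([(uv[0]-p["cx"])/p["fx"],(uv[1]-p["cy"])/p["fy"],1]);o=-R.T@t
          ~~~^^^
  File "h.py", line 4, in cam
    p=camera_params(n);R=cv2.Rodrigues(np.array(p["rvec"],float))[0];return p,R,np.array(p["tvec"],float).reshape(3)
ValueError: time passes only in moves, steps and waits
```

```bash
python3 - <<'E'
from h import *
W=np.load("w4W.npy");im=np.load("w4.npy");g=im.mean(-1)
r=W[85:168,140:505].reshape(-1,3);gg=g[85:168,140:505].ravel()
for a,b_ in((190,256),(0,60)):print(a,np.nanpercentile(r[(gg>=a)&(gg<b_),2],[10,50,90]).round(4))
print("contact",W[122:128,240:252,2].round(3)[::2,::3]); print("bench",np.nanmedian(W[185:210,200:300,2]))
G=camera_params("wrist")
import types
_p=cam("wrist")
def oz(u,v,z):
    p,R,t=_p;rr=R.T@np.array([(u-p["cx"])/p["fx"],(v-p["cy"])/p["fy"],1]);o=-R.T@t;return (o+rr*(z-o[2])/rr[2])*1000
m=(g<75).astype(np.uint8);m[:80]=0;m[175:]=0;m[:,:135]=0;m[:,505:]=0
n,l,s,c=cv2.connectedComponentsWithStats(m)
for i in range(1,n):
    if s[i,4]>300:
        k=np.argwhere(l==i);q=np.array([oz(x,y,.015) for y,x in k]);print(s[i].tolist(),"x",q[:,0].min().round(1),q[:,0].max().round(1),"y",q[:,1].min().round(1),q[:,1].max().round(1),"mid",((q.min(0)+q.max(0))/2).round(1)[:2])
E
```

```text
190 [0.0102 0.025  0.0261]
0 [0.0143 0.0153 0.0162]
contact [[0.015 0.015 0.017 0.016]
 [0.015 0.015 0.016 0.015]
 [0.015 0.015 0.015 0.015]]
bench 0.0013520838808730585
[218, 100, 51, 52, 2396] x 628.8 680.8 y 67.8 120.3 mid [654.8  94.1]
[149, 104, 40, 40, 1149] x 637.5 677.0 y 152.0 192.5 mid [657.3 172.3]
[364, 104, 58, 54, 2227] x 622.0 676.5 y -90.7 -31.0 mid [649.2 -60.8]
[439, 104, 55, 58, 2372] x 617.5 676.3 y -166.2 -109.5 mid [ 646.9 -137.9]
[289, 108, 61, 41, 2316] x 631.8 672.8 y -15.2 47.9 mid [652.3  16.3]
```

Correction: the rack stands on a 10 mm base, so the rim is at 25.5 mm and the pocket floor at 15.5 mm. The cradle centres, at yaw −1.85°, are slab (652.6, 16.8), hex (650.3, −59.1) and round_big (648, −135.2) mm. Now for the hex.

```bash
python3 -m pendant '[{"claw":87,"linear":[8.8,10.2,20.2],"twist":0},{"claw":87,"linear":[8.8,10.2,20.2],"twist":0},{"claw":87,"linear":[8.8,10.2,20.2],"twist":0},{"claw":87,"linear":[8.8,10.2,20.2],"twist":0},{"claw":87,"linear":[8.8,10.2,20.2],"twist":0},{"claw":87,"linear":[8.8,10.2,20.2],"twist":0},{"claw":87,"linear":[8.8,10.2,20.2],"twist":0},{"claw":87,"linear":[8.8,10.2,20.2],"twist":0},{"claw":87,"linear":[0,0,0],"twist":0.1238},{"claw":87,"linear":[0,0,0],"twist":0.1238}]'
python3 -m pendant '[{"claw":87,"linear":[0,0,0],"twist":0.1238},{"claw":87,"linear":[0,0,0],"twist":0.1238},{"claw":87,"linear":[0,0,0],"twist":0.1238},{"claw":87,"linear":[0,0,0],"twist":0.1238},{"claw":87,"linear":[0,0,0],"twist":0.1238},{"claw":87,"linear":[0,0,0],"twist":0.1238},{"claw":87,"linear":[0,0,0],"twist":0.1238},{"claw":87,"linear":[0,0,0],"twist":0.1238},{"claw":87,"linear":[0,0,0],"twist":0.1238},{"claw":87,"linear":[0,0,0],"twist":0.1238}]'
python3 -m pendant '[{"claw":87,"linear":[0,0,0],"twist":0.1238},{"claw":87,"linear":[0,0,0],"twist":0.1238},{"claw":87,"linear":[0,0,0],"twist":0.1238},{"claw":87,"linear":[0,0,0],"twist":0},{"claw":87,"linear":[0,0,0],"twist":0},{"claw":87,"linear":[0,0,0],"twist":0},{"claw":87,"linear":[0,0,0],"twist":0},{"claw":87,"linear":[0,0,0],"twist":0},{"claw":87,"linear":[0,0,0],"twist":0},{"claw":87,"linear":[0,0,0],"twist":0}]'
cat >> h.py <<'E'
def tops(c,r=.05,cams=("wrist","scene","top"),z0=.036,z1=.06):
    for n in cams:
        im,d=snapshot(n);W=cloud(n,d).reshape(-1,3);W=W[~np.isnan(W[:,0])]
        Q=W[(np.hypot(W[:,0]-c[0],W[:,1]-c[1])<r)&(W[:,2]>z0)&(W[:,2]<z1)]
        if len(Q)<20: print(n,len(Q));continue
        print(n,len(Q),"z",np.median(Q[:,2]).round(4),"mid",((Q.min(0)+Q.max(0))*500).round(1)[:2],cv2.minAreaRect((Q[:,:2]*1000).astype(np.float32)))
E
python3 - <<'E'
from h import *
tops((.4385,-.0655),.045)
im,d=snapshot("wrist");save("w5.png",im)
plan((.4385,-.0655,.12,-16.5))
E
```

```text
clock: 13.53
tool_pos: [0.4376, -0.0659, 0.0829]
orientation: [25.0, 90.0, -169.8]
force: [0.5, -0.1, 0.6]
opening: 0.0869
clock: 14.37
tool_pos: [0.439, -0.0653, 0.0832]
orientation: [-100.5, 90.0, -6.2]
force: [0.6, -0.2, 0.6]
opening: 0.0868
clock: 15.2
tool_pos: [0.439, -0.0653, 0.0832]
orientation: [-99.5, 90.0, -25.8]
force: [0.0, 0.3, -0.2]
opening: 0.0866
wrist 3501 z 0.0461 mid [437.9 -63.5] ((437.8019104003906, -63.607933044433594), (57.05711364746094, 50.00060272216797), 72.35271453857422)
scene 189 z 0.0448 mid [444.1 -62.5] ((449.158935546875, -59.03695297241211), (32.76844787597656, 54.97248458862305), 29.456214904785156)
top 0
t 15.4 tcp [ 0.439  -0.0653  0.1206] jaw 163.6 down [-0.  0. -1.] F [-0.3 -0.4 -0.6] op 0.0871 j6 -33.5 j1 17.1
leg 0 lin [ 0.6  0.4 -0.4] | 0.9 then twist 0.002
```

View pics/w5.png

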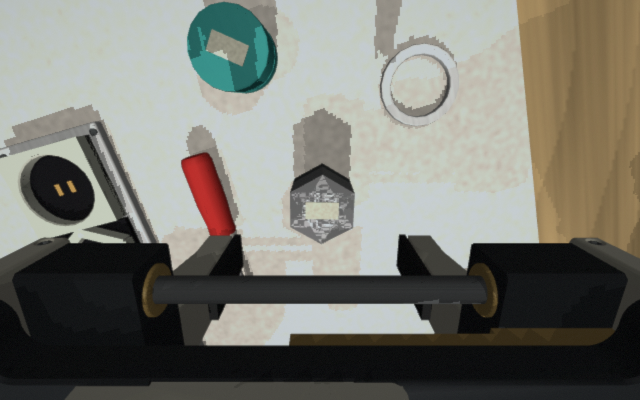

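The wrist view shows the hex centred at (322,207), flats square to the jaws. Descending, gripping and lifting.

```bash
python3 -m pendant '[{"claw":87,"linear":[12.8,1.5,1.4],"twist":0},{"claw":87,"linear":[12.8,0,0],"twist":0},{"claw":87,"linear":[12.8,0,0],"twist":0},{"claw":87,"linear":[12.8,0,0],"twist":0},{"claw":87,"linear":[12.8,0,0],"twist":0},{"claw":87,"linear":[12.8,0,0],"twist":0},{"claw":87,"linear":[12.8,0,0],"twist":0},{"claw":87,"linear":[12.8,0,0],"twist":0},{"claw":87,"linear":[0,0,0],"twist":0},{"claw":30,"linear":[0,0,0],"twist":0}]'
python3 -m pendant '[{"claw":30,"linear":[0,0,0],"twist":0},{"claw":30,"linear":[0,0,0],"twist":0},{"claw":30,"linear":[0,0,0],"twist":0},{"claw":30,"linear":[0,0,0],"twist":0},{"claw":30,"linear":[0,0,0],"twist":0},{"claw":30,"linear":[0,0,0],"twist":0},{"claw":30,"linear":[-5,0,0],"twist":0},{"claw":30,"linear":[-15,0,0],"twist":0},{"claw":30,"linear":[-20,0,0],"twist":0},{"claw":30,"linear":[-20,0,0],"twist":0}]'
python3 - <<'E'
from h import *
im,d=snapshot("wrist");o,p,R=pose();T=(cloud("wrist",d)-p)@R*1000
m=(abs(T[...,1])<28)&(abs(T[...,2])<40)&(T[...,0]>-40)&(T[...,0]<30);Q=T[m]
print(len(Q)); 
for x in range(-40,31,5):
    q=Q[(Q[:,0]>=x)&(Q[:,0]<x+5)]
    if len(q)>5: print(x,len(q),q.min(0).round(1),q.max(0).round(1))
plan((.6503,-.0591,.10,-1.85))
E
```

```text
clock: 16.23
tool_pos: [0.4375, -0.0637, -0.0195]
orientation: [126.7, 89.9, -159.7]
force: [-0.5, -0.4, -0.0]
opening: 0.0839
clock: 17.07
tool_pos: [0.4371, -0.0637, 0.0413]
orientation: [119.8, 89.9, -166.6]
force: [1.1, -0.3, -1.9]
opening: 0.0502
8876
-40 107 [-40.  -27.8 -10.7] [-35.   27.9   9.1]
-35 117 [-35.  -27.7 -10.8] [-30.3  28.    9.3]
-30 5870 [-30.  -27.9 -28.8] [-25.   27.9  28.8]
-25 467 [-25.  -27.7 -28.9] [-20.   27.8  -9.6]
-20 407 [-20.  -27.8 -28.9] [-15.   27.9  -9.7]
-15 366 [-15.  -27.8 -29. ] [-10.   28.   -9.6]
-10 338 [-10. -28. -29.] [-5.1 27.9 -9.6]
-5 314 [ -5.  -28.  -28.9] [-0.  27.9 -9.8]
0 270 [  0.  -27.9 -28.8] [ 5.  28.  -9.9]
5 244 [  5.  -25.  -28.9] [ 10.   24.8 -13.7]
10 220 [ 10.1 -24.7 -28.8] [ 14.9  24.9 -13.9]
15 156 [ 15.  -24.8 -28.8] [ 19.5  25.1 -14. ]
t 17.1 tcp [ 0.4396 -0.0634  0.0826] jaw 163.7 down [ 0.004  0.    -1.   ] F [ 1.2 -0.1  2.9] op 0.05 j6 -33.8 j1 17.4
leg 0 lin [ -16.6 -201.    63.4] | 211.4 then twist -0.253
```

Hex gripped (50.0 mm opening) and centred to within 0.1 mm. Carrying it over its cradle.

```bash
python3 -m pendant '[{"claw":30,"linear":[0,-20,6],"twist":0},{"claw":30,"linear":[0,-26,8.2],"twist":0},{"claw":30,"linear":[0,-26,8.2],"twist":0},{"claw":30,"linear":[0,-26,8.2],"twist":0},{"claw":30,"linear":[0,-26,8.2],"twist":0},{"claw":30,"linear":[0,-26,8.2],"twist":0},{"claw":30,"linear":[0,-26,8.2],"twist":0},{"claw":30,"linear":[0,-25,8.2],"twist":0},{"claw":30,"linear":[0,0,0],"twist":-0.0843},{"claw":30,"linear":[0,0,0],"twist":-0.0843}]'
python3 -m pendant '[{"claw":30,"linear":[0,0,0],"twist":-0.0843},{"claw":30,"linear":[5,0,0],"twist":0},{"claw":30,"linear":[5,0,0],"twist":0},{"claw":30,"linear":[0,0,0],"twist":0},{"claw":30,"linear":[0,0,0],"twist":0},{"claw":30,"linear":[0,0,0],"twist":0},{"claw":30,"linear":[0,0,0],"twist":0},{"claw":30,"linear":[0,0,0],"twist":0},{"claw":30,"linear":[0,0,0],"twist":0},{"claw":30,"linear":[0,0,0],"twist":0}]'
python3 - <<'E'
from h import *
im,d=snapshot("wrist");save("w6.png",im)
W=cloud("wrist",d);hsv=cv2.cvtColor(im,cv2.COLOR_RGB2HSV)
m=((hsv[...,0]>8)&(hsv[...,0]<28)&(hsv[...,1]>110)&(hsv[...,2]>90)&(abs(W[...,2]-.016)<.004)).astype(np.uint8)
n,l,s,c=cv2.connectedComponentsWithStats(cv2.dilate(m,np.ones((9,9))))
for i in range(1,n):
    q=W[(l==i)&(m>0)];print(s[i,4],c[i].round(),q.mean(0).round(4))
o,p,R=pose();T=(W-p)@R*1000;m=(abs(T[...,0]+28)<3)&(abs(T[...,1])<32)&(abs(T[...,2])<32);print("top in tool",T[m].min(0),T[m].max(0))
plan((.6503,-.0591,.0335,-1.85))
E
```

```text
clock: 17.95
tool_pos: [0.6494, -0.0595, 0.0397]
orientation: [104.3, 89.9, -172.3]
force: [-1.2, 0.1, -1.6]
opening: 0.0495
clock: 18.78
tool_pos: [0.6488, -0.0594, 0.0309]
orientation: [-74.0, 90.0, 14.1]
force: [0.1, -0.3, -1.8]
opening: 0.05
336 [306. 108.] [ 0.6545 -0.1355  0.016 ]
372 [325. 108.] [ 0.6426 -0.1353  0.0159]
top in tool [-30.99807547 -31.9989176  -29.10234029] [-25.02993055  31.91993739  28.97376986]
t 18.8 tcp [ 0.6488 -0.0594  0.0684] jaw 178.1 down [ 0.  0. -1.] F [ 0.2  0.7 -0.8] op 0.0502 j6 -13.8 j1 11.9
leg 0 lin [34.9 -1.5  0.3] | 34.9 then twist -0.001
```

View pics/w6.png

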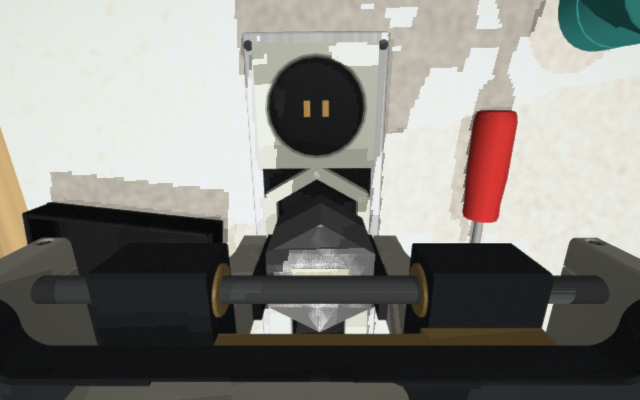

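The hex is aligned over its pocket, with the hexagonal rim apex at (320,170). The round_big centre re-measures at (648.5, −135.4) mm. Lowering and releasing.

```bash
python3 -m pendant '[{"claw":30,"linear":[5,-1.6,0],"twist":0},{"claw":30,"linear":[5,0,0],"twist":0},{"claw":30,"linear":[5,0,0],"twist":0},{"claw":30,"linear":[4,0,0],"twist":0},{"claw":30,"linear":[4,0,0],"twist":0},{"claw":30,"linear":[4,0,0],"twist":0},{"claw":30,"linear":[3,0,0],"twist":0},{"claw":30,"linear":[3,0,0],"twist":0},{"claw":30,"linear":[1.5,0,0],"twist":0},{"claw":30,"linear":[0,0,0],"twist":0}]'
python3 - <<'E'
from h import *
plan()
E
python3 -m pendant '[{"claw":60,"linear":[0,0,0],"twist":0},{"claw":60,"linear":[0,0,0],"twist":0},{"claw":60,"linear":[0,0,0],"twist":0},{"claw":60,"linear":[0,0,0],"twist":0},{"claw":60,"linear":[0,0,0],"twist":0},{"claw":60,"linear":[-8,0,0],"twist":0},{"claw":60,"linear":[-20,0,0],"twist":0},{"claw":87,"linear":[-30,0,0],"twist":0},{"claw":87,"linear":[-30,0,0],"twist":0},{"claw":87,"linear":[-30,0,0],"twist":0}]'
python3 - <<'E'
from h import *
tops((.6505,-.0593),.04,("wrist","scene","top"),.045,.075)
tops((.429,-.2925),.045,("scene","top"));tops((.542,-.328),.05,("scene","top"))
plan((.429,-.2925,.15,-16),(.429,-.2925,.018,-16))
E
```

```text
clock: 19.67
tool_pos: [0.6504, -0.0594, -0.0037]
orientation: [-122.0, 90.0, -33.9]
force: [0.3, -0.5, -2.4]
opening: 0.0499
t 19.7 tcp [ 0.6504 -0.0594  0.0338] jaw 178.1 down [ 0. -0. -1.] F [ 0.3 -0.5 -2.4] op 0.0499 j6 -13.8 j1 11.9
clock: 20.5
tool_pos: [0.6501, -0.0596, 0.1161]
orientation: [159.1, 90.0, -112.8]
force: [1.3, 0.0, 0.7]
opening: 0.0745
wrist 3235 z 0.0685 mid [654.5 -59.8] ((654.45703125, -59.80766296386719), (57.490909576416016, 49.94761657714844), 88.2442855834961)
scene 0
top 121 z 0.0609 mid [660.4 -67.4] ((660.1270141601562, -67.76335906982422), (39.67268371582031, 26.9296875), 87.26941680908203)
scene 412 z 0.0451 mid [ 428.9 -292.4] ((430.08251953125, -292.18670654296875), (54.473453521728516, 54.545066833496094), 46.603328704833984)
top 311 z 0.0462 mid [ 426.4 -293.6] ((426.3498840332031, -293.6741943359375), (53.67033386230469, 54.063568115234375), 0.7174744009971619)
scene 448 z 0.0451 mid [ 543.3 -327.1] ((542.8230590820312, -327.2955322265625), (58.396881103515625, 36.72753143310547), 80.26113891601562)
top 271 z 0.046 mid [ 540.5 -329.1] ((540.501708984375, -329.1890563964844), (58.568634033203125, 36.06679916381836), 78.80657958984375)
t 20.9 tcp [ 0.6495 -0.0595  0.1508] jaw 178.1 down [-0.002 -0.    -1.   ] F [0.3 0.5 0.2] op 0.0871 j6 -13.8 j1 11.9
leg 0 lin [   1.2  212.7 -240.2] | 320.8 then twist 0.246
leg 1 lin [132.   -0.2   0. ] | 132.0 then twist -0.0
```

```bash
python3 - <<'E'
from h import *
tops((.6505,-.0593),.04,("wrist","top"),.045,.075)
plan()
E
```

```text
wrist 3224 z 0.0609 mid [650.1 -59.9] ((650.0448608398438, -59.87381362915039), (57.25282669067383, 50.0681266784668), 88.2513656616211)
top 150 z 0.0612 mid [654.8 -67.4] ((655.041259765625, -68.15371704101562), (40.52595138549805, 31.08667755126953), 84.26893615722656)
t 20.9 tcp [ 0.6497 -0.0595  0.1506] jaw 178.1 down [-0.002 -0.    -1.   ] F [0.6 0.1 0.1] op 0.0871 j6 -13.8 j1 11.9
```

Hex is seated: its top is at 60.9 mm against 61.5 expected, and it is centred to within 1 mm. Next, the round pack.

```bash
python3 -m pendant '[{"claw":72,"linear":[0,21.3,-24],"twist":0},{"claw":72,"linear":[0,21.3,-24],"twist":0},{"claw":72,"linear":[0,21.3,-24],"twist":0},{"claw":72,"linear":[0,21.3,-24],"twist":0},{"claw":72,"linear":[0,21.3,-24],"twist":0},{"claw":72,"linear":[0,21.3,-24],"twist":0},{"claw":72,"linear":[0,21.3,-24],"twist":0},{"claw":72,"linear":[0,21.3,-24],"twist":0},{"claw":72,"linear":[0,21.3,-24],"twist":0},{"claw":72,"linear":[0,21.3,-24],"twist":0}]'
python3 -m pendant '[{"claw":72,"linear":[15,0,0],"twist":0},{"claw":72,"linear":[15,0,0],"twist":0},{"claw":72,"linear":[0,0,0],"twist":0},{"claw":72,"linear":[0,0,0],"twist":0},{"claw":72,"linear":[0,0,0],"twist":0},{"claw":72,"linear":[0,0,0],"twist":0},{"claw":72,"linear":[0,0,0],"twist":0},{"claw":72,"linear":[0,0,0],"twist":0},{"claw":72,"linear":[0,0,0],"twist":0},{"claw":72,"linear":[0,0,0],"twist":0}]'
python3 - <<'E'
from h import *
tops((.429,-.2925),.045,("wrist",))
im,d=snapshot("wrist");save("w7.png",im)
plan((.4285,-.2925,.018,-1.9))
E
```

```text
clock: 21.78
tool_pos: [0.4279, -0.2931, 0.1137]
orientation: [79.8, 89.9, 168.0]
force: [0.1, -0.0, 0.3]
opening: 0.0721
clock: 22.62
tool_pos: [0.4297, -0.2922, 0.0845]
orientation: [-104.8, 90.0, -16.7]
force: [0.1, -0.0, 1.1]
opening: 0.0723
wrist 3761 z 0.0461 mid [ 427.5 -292. ] ((427.33001708984375, -292.03521728515625), (55.083229064941406, 54.92003631591797), 18.77301788330078)
t 22.7 tcp [ 0.4295 -0.2922  0.1219] jaw 178.1 down [ 0. -0. -1.] F [ 0.1  0.4 -0.8] op 0.0722 j6 10.7 j1 -12.6
leg 0 lin [103.9   1.   -0.3] | 103.9 then twist 0.0
```

View pics/w7.png

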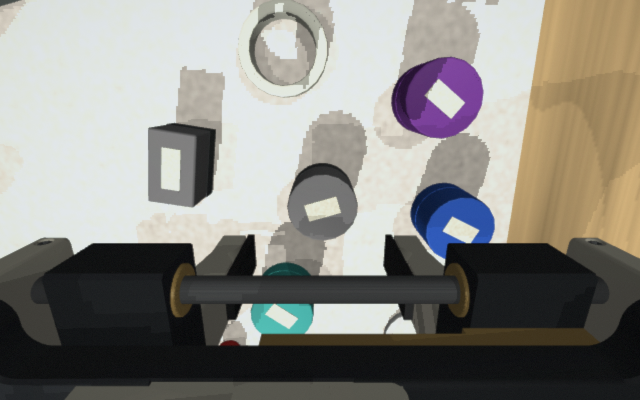

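The grey round pack at (322,207) is clear of the blue one, whose edge is at u=412. Grasping.

```bash
python3 -m pendant '[{"claw":72,"linear":[13,2,0],"twist":0},{"claw":72,"linear":[13,0,0],"twist":0},{"claw":72,"linear":[13,0,0],"twist":0},{"claw":72,"linear":[13,0,0],"twist":0},{"claw":72,"linear":[13,0,0],"twist":0},{"claw":72,"linear":[13,0,0],"twist":0},{"claw":72,"linear":[13,0,0],"twist":0},{"claw":72,"linear":[13,0,0],"twist":0},{"claw":72,"linear":[0,0,0],"twist":0},{"claw":30,"linear":[0,0,0],"twist":0}]'
python3 -m pendant '[{"claw":30,"linear":[0,0,0],"twist":0},{"claw":30,"linear":[0,0,0],"twist":0},{"claw":30,"linear":[0,0,0],"twist":0},{"claw":30,"linear":[0,0,0],"twist":0},{"claw":30,"linear":[0,0,0],"twist":0},{"claw":30,"linear":[-5,0,0],"twist":0},{"claw":30,"linear":[-20,0,0],"twist":0},{"claw":30,"linear":[-20,0,0],"twist":0},{"claw":30,"linear":[-20,0,0],"twist":0},{"claw":30,"linear":[0,0,0],"twist":0}]'
python3 - <<'E'
from h import *
cat=None
im,d=snapshot("wrist");o,p,R=pose();T=(cloud("wrist",d)-p)@R*1000
m=(abs(T[...,1])<27)&(abs(T[...,2])<40)&(T[...,0]>-40)&(T[...,0]<30);Q=T[m]
t=Q[(abs(Q[:,0]+28)<4)];print("top",np.median(t[:,0]),t.min(0),t.max(0));q=Q[Q[:,2]<-20];print("bottom",q[:,0].max())
plan((.6482,-.1353,.083,-1.85))
E
```

```text
clock: 23.55
tool_pos: [0.427, -0.2922, -0.0201]
orientation: [82.5, 89.9, 170.6]
force: [0.4, -0.1, 0.8]
opening: 0.0689
clock: 24.38
tool_pos: [0.4296, -0.293, 0.0489]
orientation: [-107.9, 89.7, -19.7]
force: [1.1, -0.5, -1.8]
opening: 0.0553
top -27.40172062285093 [-29.67336026 -26.98743841 -27.32327496] [-24.00660579  26.92630574  28.26943751]
bottom 19.212100206127005
t 24.4 tcp [ 0.4286 -0.2925  0.0846] jaw 178.1 down [ 0.004 -0.001 -1.   ] F [-0.4 -0.5 -3.1] op 0.0554 j6 10.7 j1 -12.6
leg 0 lin [   2.3 -214.3  164.3] | 270.1 then twist -0.001
```

```bash
python3 -m pendant '[{"claw":30,"linear":[0,-23.8,18.2],"twist":0},{"claw":30,"linear":[0,-23.8,18.2],"twist":0},{"claw":30,"linear":[0,-23.8,18.2],"twist":0},{"claw":30,"linear":[0,-23.8,18.2],"twist":0},{"claw":30,"linear":[0,-23.8,18.2],"twist":0},{"claw":30,"linear":[0,-23.8,18.2],"twist":0},{"claw":30,"linear":[0,-23.8,18.2],"twist":0},{"claw":30,"linear":[0,-23.8,18.2],"twist":0},{"claw":30,"linear":[0,-23.8,18.2],"twist":0},{"claw":30,"linear":[0,0,0],"twist":0}]'
python3 -m pendant '[{"claw":30,"linear":[10,0,0],"twist":0},{"claw":30,"linear":[0,0,0],"twist":0},{"claw":30,"linear":[0,0,0],"twist":0},{"claw":30,"linear":[0,0,0],"twist":0},{"claw":30,"linear":[0,0,0],"twist":0},{"claw":30,"linear":[0,0,0],"twist":0},{"claw":30,"linear":[0,0,0],"twist":0},{"claw":30,"linear":[0,0,0],"twist":0},{"claw":30,"linear":[0,0,0],"twist":0},{"claw":30,"linear":[0,0,0],"twist":0}]'
python3 - <<'E'
from h import *
plan((.6484,-.1358,.034,-1.85))
E
```

```text
clock: 25.27
tool_pos: [0.6505, -0.1327, 0.0434]
orientation: [-109.2, 90.0, -21.0]
force: [0.3, 0.0, -1.6]
opening: 0.0555
clock: 26.1
tool_pos: [0.647, -0.1356, 0.0354]
orientation: [-78.8, 90.0, 9.3]
force: [0.9, -0.0, -3.2]
opening: 0.0556
t 26.1 tcp [ 0.647  -0.1356  0.0729] jaw 178.1 down [ 0.  0. -1.] F [ 0.9 -0.  -3.2] op 0.0556 j6 -6.9 j1 5.0
leg 0 lin [38.9 -1.4 -0.1] | 38.9 then twist -0.001
```

```bash
python3 -m pendant '[{"claw":30,"linear":[5,-1.4,0],"twist":0},{"claw":30,"linear":[5,0,0],"twist":0},{"claw":30,"linear":[5,0,0],"twist":0},{"claw":30,"linear":[5,0,0],"twist":0},{"claw":30,"linear":[5,0,0],"twist":0},{"claw":30,"linear":[4,0,0],"twist":0},{"claw":30,"linear":[4,0,0],"twist":0},{"claw":30,"linear":[3,0,0],"twist":0},{"claw":30,"linear":[2,0,0],"twist":0},{"claw":30,"linear":[0,0,0],"twist":0}]'
python3 -m pendant '[{"claw":66,"linear":[0.5,0,0],"twist":0},{"claw":66,"linear":[0,0,0],"twist":0},{"claw":66,"linear":[0,0,0],"twist":0},{"claw":66,"linear":[0,0,0],"twist":0},{"claw":66,"linear":[0,0,0],"twist":0},{"claw":66,"linear":[-8,0,0],"twist":0},{"claw":66,"linear":[-20,0,0],"twist":0},{"claw":66,"linear":[-30,0,0],"twist":0},{"claw":66,"linear":[-30,0,0],"twist":0},{"claw":66,"linear":[0,0,0],"twist":0}]'
python3 - <<'E'
from h import *
get_obs();snapshot("top")
tops((.6484,-.1353),.04,("wrist","top"),.045,.075)
tops((.542,-.328),.05,("scene","top"))
plan((.542,-.328,.12,-11))
E
```

```text
clock: 26.93
tool_pos: [0.6481, -0.1356, -0.0033]
orientation: [92.1, 90.0, -179.8]
force: [-0.4, 0.4, -2.9]
opening: 0.0553
clock: 27.77
tool_pos: [0.6525, -0.1362, 0.0924]
orientation: [-95.1, 89.4, -6.9]
force: [1.7, -0.1, 0.6]
opening: 0.0663
wrist 4117 z 0.0588 mid [ 646.5 -135.1] ((646.4122314453125, -135.27191162109375), (54.97738265991211, 54.874488830566406), 84.71813201904297)
top 85 z 0.0606 mid [ 654.1 -136.6] ((655.2246704101562, -136.2875213623047), (21.86692237854004, 54.095947265625), 2.7912168502807617)
scene 333 z 0.0452 mid [ 563.2 -306.7] ((563.796630859375, -306.7376403808594), (49.1480827331543, 36.08168029785156), 80.62337493896484)
top 216 z 0.0462 mid [ 561.6 -307.3] ((561.3401489257812, -308.4146423339844), (49.82901382446289, 36.99628448486328), 76.61224365234375)
t 28.0 tcp [ 0.6477 -0.1356  0.1217] jaw 178.1 down [-0.001  0.    -1.   ] F [-0.3  0.9 -1.4] op 0.0661 j6 -6.9 j1 5.0
leg 0 lin [   1.8   99.3 -195.8] | 219.6 then twist 0.159
```

The round pack is in. The slab has been knocked aside, so I'm re-measuring it.

```bash
python3 - <<'E'
from h import *
tops((.6484,-.1353),.04,("wrist",),.045,.075)
tops((.568,-.302),.055,("scene","top"))
im,d=snapshot("scene");save("s4.png",im[100:330,100:500])
plan((.568,-.302,.12,-11))
E
```

```text
wrist 4339 z 0.0608 mid [ 648.  -135.1] ((648.1133422851562, -135.41708374023438), (55.03742599487305, 55.02316665649414), 53.85757827758789)
scene 449 z 0.0453 mid [ 565.  -302.4] ((564.6290283203125, -302.45123291015625), (57.556453704833984, 36.02167510986328), 80.05400848388672)
top 268 z 0.0458 mid [ 562.8 -303.5] ((562.087890625, -304.66693115234375), (58.99587631225586, 36.457706451416016), 80.00515747070312)
t 28.2 tcp [ 0.648  -0.1356  0.1214] jaw 178.1 down [-0.002 -0.    -1.   ] F [ 0.4 -0.2  0.1] op 0.0661 j6 -6.9 j1 5.0
leg 0 lin [   1.5   74.4 -168.9] | 184.6 then twist 0.159
```

View pics/s4.png

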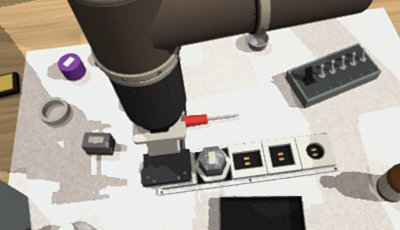

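The slab stands upright at crop (98,142) and the seated hex is visible. Going to the slab.

```bash
python3 -m pendant '[{"claw":66,"linear":[0,11.4,-24.4],"twist":0},{"claw":66,"linear":[0,11.4,-24.4],"twist":0},{"claw":66,"linear":[0,11.4,-24.4],"twist":0},{"claw":66,"linear":[0,11.4,-24.4],"twist":0},{"claw":66,"linear":[0,11.4,-24.4],"twist":0},{"claw":66,"linear":[0,11.4,-24.4],"twist":0},{"claw":66,"linear":[0,11.4,-24.4],"twist":0},{"claw":66,"linear":[0,0,0],"twist":0.07},{"claw":66,"linear":[0,0,0],"twist":0.07},{"claw":66,"linear":[0,0,0],"twist":0}]'
python3 -m pendant '[{"claw":66,"linear":[0,0,0],"twist":0},{"claw":66,"linear":[0,0,0],"twist":0},{"claw":66,"linear":[0,0,0],"twist":0},{"claw":66,"linear":[0,0,0],"twist":0},{"claw":66,"linear":[0,0,0],"twist":0},{"claw":66,"linear":[0,0,0],"twist":0},{"claw":66,"linear":[0,0,0],"twist":0},{"claw":66,"linear":[0,0,0],"twist":0},{"claw":66,"linear":[0,0,0],"twist":0},{"claw":66,"linear":[0,0,0],"twist":0}]'
python3 - <<'E'
from h import *
tops((.564,-.303),.05,("wrist",))
o,p,R=pose();im,d=snapshot("wrist");T=(cloud("wrist",d)-p)@R*1000;W=cloud("wrist",d)
m=(abs(W[...,2]-.046)<.003)&(np.hypot(W[...,0]-.564,W[...,1]+.303)<.05);print("in tool",((T[m].min(0)+T[m].max(0))/2).round(1),np.ptp(T[m],axis=0))
plan((.564,-.303,.018,-10))
E
```

```text
clock: 29.05
tool_pos: [0.5623, -0.3043, 0.0842]
orientation: [87.1, 89.9, 167.0]
force: [0.3, -0.4, -0.3]
opening: 0.0659
clock: 29.88
tool_pos: [0.563, -0.3037, 0.0848]
orientation: [-103.1, 90.0, -23.0]
force: [0.2, 0.1, 0.1]
opening: 0.0663
wrist 3242 z 0.0461 mid [ 562.5 -302.7] ((562.2774658203125, -302.7578430175781), (58.09088897705078, 36.02436447143555), 78.89265441894531)
in tool [76.4  0.7  0.9] [ 5.73766383 36.80412884 58.23109731]
t 30.0 tcp [ 0.563  -0.3037  0.1223] jaw 170.1 down [ 0.  0. -1.] F [ 0.9 -0.3  0.8] op 0.0663 j6 1.0 j1 -10.9
leg 0 lin [104.3  -0.9   0.9] | 104.3 then twist 0.001
```

```bash
python3 -m pendant '[{"claw":66,"linear":[13,0.7,0.9],"twist":0.02},{"claw":66,"linear":[13,0,0],"twist":0},{"claw":66,"linear":[13,0,0],"twist":0},{"claw":66,"linear":[13,0,0],"twist":0},{"claw":66,"linear":[13,0,0],"twist":0},{"claw":66,"linear":[13,0,0],"twist":0},{"claw":66,"linear":[13,0,0],"twist":0},{"claw":66,"linear":[13,0,0],"twist":0},{"claw":66,"linear":[0,0,0],"twist":0},{"claw":20,"linear":[0,0,0],"twist":0}]'
python3 -m pendant '[{"claw":20,"linear":[0,0,0],"twist":0},{"claw":20,"linear":[0,0,0],"twist":0},{"claw":20,"linear":[0,0,0],"twist":0},{"claw":20,"linear":[0,0,0],"twist":0},{"claw":20,"linear":[0,0,0],"twist":0},{"claw":20,"linear":[0,0,0],"twist":0},{"claw":20,"linear":[-10,0,0],"twist":0},{"claw":20,"linear":[-20,0,0],"twist":0},{"claw":20,"linear":[-30,0,0],"twist":0},{"claw":20,"linear":[-30,0,0],"twist":0}]'
python3 -m pendant '[{"claw":20,"linear":[0,0,0],"twist":0},{"claw":20,"linear":[0,0,0],"twist":0},{"claw":20,"linear":[0,0,0],"twist":0},{"claw":20,"linear":[0,0,0],"twist":0},{"claw":20,"linear":[0,0,0],"twist":-0.054},{"claw":20,"linear":[0,0,0],"twist":-0.054},{"claw":20,"linear":[0,0,0],"twist":-0.054},{"claw":20,"linear":[0,0,0],"twist":0},{"claw":20,"linear":[0,0,0],"twist":0},{"claw":20,"linear":[0,0,0],"twist":0}]'
python3 - <<'E'
from h import *
im,d=snapshot("wrist");o,p,R=pose();T=(cloud("wrist",d)-p)@R*1000
m=(abs(T[...,1])<17)&(abs(T[...,2])<40)&(T[...,0]>-40)&(T[...,0]<30);Q=T[m]
t=Q[(abs(Q[:,0]+28)<4)];print("top",np.median(t[:,0]),t.min(0),t.max(0));q=Q[Q[:,2]<-20];print("bottom",q[:,0].max())
plan((.6527,.0165,.108,-1.85))
E
```

```text
clock: 30.82
tool_pos: [0.5619, -0.3027, -0.0197]
orientation: [92.4, 89.9, 171.4]
force: [0.8, 0.2, 0.2]
opening: 0.0631
clock: 31.65
tool_pos: [0.5613, -0.3024, 0.0711]
orientation: [84.5, 89.8, 163.5]
force: [0.8, -0.3, -2.1]
opening: 0.036
clock: 32.48
tool_pos: [0.5619, -0.3026, 0.0699]
orientation: [77.4, 89.9, 165.5]
force: [-0.1, 0.7, -2.4]
opening: 0.0361
top -27.11016327003355 [-29.23532447 -16.99313198 -29.04194754] [-24.02095581  16.98868151  29.54386842]
bottom 17.98902983877421
t 32.5 tcp [ 0.5621 -0.3026  0.1077] jaw 178.1 down [-0.001  0.    -1.   ] F [ 0.4  0.2 -2.2] op 0.0356 j6 8.9 j1 -10.8
leg 0 lin [-3.000e-01 -8.010e+01  3.219e+02] | 331.7 then twist -0.0
```

```bash
python3 -m pendant '[{"claw":20,"linear":[0,-7.3,29.2],"twist":0},{"claw":20,"linear":[0,-7.3,29.2],"twist":0},{"claw":20,"linear":[0,-7.3,29.2],"twist":0},{"claw":20,"linear":[0,-7.3,29.2],"twist":0},{"claw":20,"linear":[0,-7.3,29.2],"twist":0},{"claw":20,"linear":[0,-7.3,29.2],"twist":0},{"claw":20,"linear":[0,-7.3,29.2],"twist":0},{"claw":20,"linear":[0,-7.3,29.2],"twist":0},{"claw":20,"linear":[0,-7.3,29.2],"twist":0},{"claw":20,"linear":[0,-7.3,29.2],"twist":0}]'
python3 -m pendant '[{"claw":20,"linear":[0,-7.1,29.9],"twist":0},{"claw":20,"linear":[0,0,0],"twist":0},{"claw":20,"linear":[15,0,0],"twist":0},{"claw":20,"linear":[15,0,0],"twist":0},{"claw":20,"linear":[0,0,0],"twist":0},{"claw":20,"linear":[0,0,0],"twist":0},{"claw":20,"linear":[0,0,0],"twist":0},{"claw":20,"linear":[0,0,0],"twist":0},{"claw":20,"linear":[0,0,0],"twist":0},{"claw":20,"linear":[0,0,0],"twist":0}]'
python3 - <<'E'
from h import *
plan((.6528,.0163,.034,-1.85))
E
```

```text
clock: 33.37
tool_pos: [0.6446, -0.0116, 0.0707]
orientation: [102.5, 90.0, -169.4]
force: [0.8, -0.2, -3.1]
opening: 0.0358
clock: 34.2
tool_pos: [0.6529, 0.0165, 0.0416]
orientation: [-74.9, 89.9, 13.3]
force: [0.0, 0.3, -2.0]
opening: 0.0356
t 34.2 tcp [0.6529 0.0165 0.0791] jaw 178.2 down [ 0.001  0.    -1.   ] F [ 0.   0.3 -2. ] op 0.0356 j6 -20.3 j1 18.5
leg 0 lin [45.1  0.1 -0.2] | 45.1 then twist 0.001
```

```bash
python3 -m pendant '[{"claw":20,"linear":[6,0,0],"twist":0},{"claw":20,"linear":[6,0,0],"twist":0},{"claw":20,"linear":[5,0,0],"twist":0},{"claw":20,"linear":[5,0,0],"twist":0},{"claw":20,"linear":[5,0,0],"twist":0},{"claw":20,"linear":[5,0,0],"twist":0},{"claw":20,"linear":[5,0,0],"twist":0},{"claw":20,"linear":[4,0,0],"twist":0},{"claw":20,"linear":[3,0,0],"twist":0},{"claw":20,"linear":[1,0,0],"twist":0}]'
python3 -m pendant '[{"claw":20,"linear":[0,0,0],"twist":0},{"claw":50,"linear":[0,0,0],"twist":0},{"claw":50,"linear":[0,0,0],"twist":0},{"claw":50,"linear":[0,0,0],"twist":0},{"claw":50,"linear":[0,0,0],"twist":0},{"claw":50,"linear":[0,0,0],"twist":0},{"claw":50,"linear":[-8,0,0],"twist":0},{"claw":50,"linear":[-20,0,0],"twist":0},{"claw":50,"linear":[-30,0,0],"twist":0},{"claw":50,"linear":[-30,0,0],"twist":0}]'
python3 -m pendant '[{"claw":0,"linear":[-20,0,0],"twist":0},{"claw":0,"linear":[-20,0,0],"twist":0},{"claw":0,"linear":[0,0,0],"twist":0},{"claw":0,"linear":[0,0,0],"twist":0},{"claw":0,"linear":[0,0,0],"twist":0},{"claw":0,"linear":[0,0,0],"twist":0},{"claw":0,"linear":[0,0,0],"twist":0},{"claw":0,"linear":[0,0,0],"twist":0},{"claw":0,"linear":[0,0,0],"twist":0},{"claw":0,"linear":[0,0,0],"twist":0}]'
python3 - <<'E'
from h import *
for c in((.6528,.0163),(.6505,-.0593),(.6484,-.1353)): tops(c,.037,("wrist","top"),.045,.075)
im,d=snapshot("scene");save("s5.png",im[100:330,100:500])
levers()
plan(b(-48,23,110)+(15,),b(-48,23,17)+(15,))
E
```

```text
clock: 35.03
tool_pos: [0.6523, 0.0165, -0.0036]
orientation: [140.5, 90.0, -131.2]
force: [-6.3, 1.0, 12.9]
opening: 0.0359
clock: 35.87
tool_pos: [0.6518, 0.0163, 0.0845]
orientation: [112.1, 89.9, -159.7]
force: [0.8, 0.6, -0.2]
opening: 0.0496
clock: 36.7
tool_pos: [0.6524, 0.0165, 0.1233]
orientation: [112.5, 90.0, -159.2]
force: [-0.2, 0.2, 0.1]
opening: -0.0001
wrist 2765 z 0.0612 mid [652.2  16.4] ((652.3301391601562, 16.402740478515625), (57.825157165527344, 36.044673919677734), 88.4632339477539)
top 117 z 0.0609 mid [644.5  22.5] ((644.4000854492188, 22.275178909301758), (39.572120666503906, 20.564250946044922), 87.43289947509766)
wrist 3632 z 0.0613 mid [650.3 -59.3] ((650.016357421875, -59.35077667236328), (56.83613967895508, 49.85057830810547), 86.3825912475586)
top 286 z 0.0611 mid [649.2 -61.8] ((649.0231323242188, -62.01780319213867), (54.91999816894531, 49.43836975097656), 26.896028518676758)
wrist 2570 z 0.0612 mid [ 648.4 -120.7] ((648.7559204101562, -120.18972778320312), (26.337862014770508, 54.59990310668945), 87.85555267333984)
top 317 z 0.061 mid [ 647.5 -136.7] ((647.2999267578125, -136.61904907226562), (54.06867218017578, 53.65824890136719), 2.326631784439087)
scene [(13, np.float64(-9.1)), (14, np.float64(-8.3)), (13, np.float64(-10.0)), (11, np.float64(-9.8)), (13, np.float64(-10.1)), (42, np.float64(-10.2))]
top [(0, None), (0, None), (0, None), (0, None), (0, None), (8, np.float64(-13.9))]
t 37.1 tcp [0.6525 0.0165 0.1613] jaw 178.2 down [ 0.  0. -1.] F [ 0.5 -0.2  0.4] op 0.0006 j6 -20.3 j1 18.5
leg 0 lin [ 15.3 248.9 255.6] | 357.1 then twist -0.293
leg 1 lin [93.  0. -0.] | 93.0 then twist -0.0
```

View pics/s5.png

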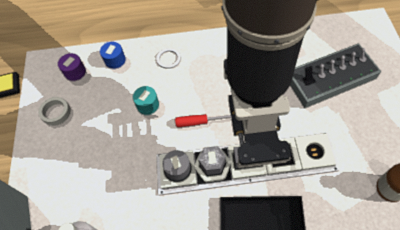

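All three tops are at 61 mm and centred. Before the toggles, I'll check the full top view for any pack hidden in the first pictures.

```bash
python3 - <<'E'
import numpy as np,cv2
a=cv2.imread("pics/top0.png");from h import *
im,d=snapshot("top");save("t2.png",np.hstack([cv2.resize(im,(400,250)),cv2.resize(a[...,::-1],(400,250))]))
E
```

```text
(no output)
```

View pics/t2.png

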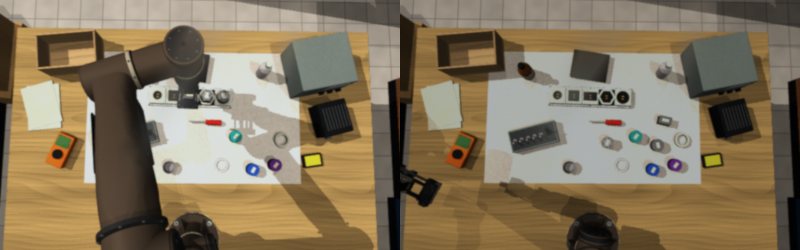

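No other pack. Now toggle 3.

```bash
python3 -m pendant '[{"claw":0,"linear":[0,22.6,23.2],"twist":0},{"claw":0,"linear":[0,22.6,23.2],"twist":0},{"claw":0,"linear":[0,22.6,23.2],"twist":0},{"claw":0,"linear":[0,22.6,23.2],"twist":0},{"claw":0,"linear":[0,22.6,23.2],"twist":0},{"claw":0,"linear":[0,22.6,23.2],"twist":0},{"claw":0,"linear":[0,22.6,23.2],"twist":0},{"claw":0,"linear":[0,22.6,23.2],"twist":0},{"claw":0,"linear":[0,22.6,23.2],"twist":0},{"claw":0,"linear":[0,22.6,23.2],"twist":0}]'
python3 -m pendant '[{"claw":0,"linear":[0,22.6,23.2],"twist":0},{"claw":0,"linear":[0,0,0],"twist":-0.0977},{"claw":0,"linear":[0,0,0],"twist":-0.0977},{"claw":0,"linear":[0,0,0],"twist":-0.0977},{"claw":0,"linear":[10,0,0],"twist":0},{"claw":0,"linear":[10,0,0],"twist":0},{"claw":0,"linear":[0,0,0],"twist":0},{"claw":0,"linear":[0,0,0],"twist":0},{"claw":0,"linear":[0,0,0],"twist":0},{"claw":0,"linear":[0,0,0],"twist":0}]'
python3 - <<'E'
from h import *
plan(b(-48,23,22)+(15,),b(-11.8,23,22)+(15,))
E
```

```text
clock: 38.03
tool_pos: [0.4327, 0.2565, 0.1241]
orientation: [-39.4, 90.0, 48.8]
force: [0.5, 0.7, 0.2]
opening: 0.0006
clock: 38.87
tool_pos: [0.4122, 0.2794, 0.1039]
orientation: [-107.4, 90.0, -2.4]
force: [0.0, 1.3, 0.4]
opening: 0.0005
t 38.9 tcp [0.4122 0.2794 0.1414] jaw -165.1 down [ 0. -0. -1.] F [0.  1.3 0.4] op 0.0005 j6 -41.8 j1 56.8
leg 0 lin [83.4  0.4  0.6] | 83.4 then twist -0.001
leg 1 lin [  0.  -36.2  -0. ] | 36.2 then twist -0.0
```

```bash
python3 -m pendant '[{"claw":0,"linear":[15,0.4,0.6],"twist":0},{"claw":0,"linear":[17,0,0],"twist":0},{"claw":0,"linear":[17,0,0],"twist":0},{"claw":0,"linear":[17,0,0],"twist":0},{"claw":0,"linear":[17,0,0],"twist":0},{"claw":0,"linear":[0,0,0],"twist":0},{"claw":0,"linear":[0,-6,0],"twist":0},{"claw":0,"linear":[0,-5,0],"twist":0},{"claw":0,"linear":[0,-5,0],"twist":0},{"claw":0,"linear":[0,-5,0],"twist":0}]'
python3 -m pendant '[{"claw":0,"linear":[0,-4,0],"twist":0},{"claw":0,"linear":[0,-4,0],"twist":0},{"claw":0,"linear":[0,-4,0],"twist":0},{"claw":0,"linear":[0,-3,0],"twist":0},{"claw":0,"linear":[0,0,0],"twist":0},{"claw":0,"linear":[0,0,0],"twist":0},{"claw":0,"linear":[0,10,0],"twist":0},{"claw":0,"linear":[0,13,0],"twist":0},{"claw":0,"linear":[0,13,0],"twist":0},{"claw":0,"linear":[0,0,0],"twist":0}]'
python3 - <<'E'
from h import *
def wl():
    im,d=snapshot("wrist");M=(cloud("wrist",d)-np.array([.464,.270,.036]))@np.array([[.9659,-.2588,0],[.2588,.9659,0],[0,0,1]])*1000
    for y in(23,-7,-37,-73):
        q=M[(abs(M[...,1]-y)<9)&(abs(M[...,0])<25)&(M[...,2]>25)&(M[...,2]<45)];print(y,len(q),q.mean(0).round(1) if len(q) else "")
wl();levers()
plan(b(-48,-7,22)+(15,),b(-11.8,-7,22)+(15,))
E
```

```text
clock: 39.7
tool_pos: [0.4323, 0.2856, 0.0218]
orientation: [-35.1, 90.0, 69.9]
force: [-3.3, 0.2, 1.4]
opening: 0.0005
clock: 40.53
tool_pos: [0.4092, 0.2786, 0.0207]
orientation: [99.0, 89.9, -156.0]
force: [-0.9, -0.1, 0.1]
opening: 0.0002
23 0 
-7 301 [-10.7  -5.2  30.4]
-37 342 [-10.5 -34.7  30.7]
-73 671 [-12.5 -71.4  36.5]
scene [(0, None), (0, None), (7, np.float64(11.8)), (13, np.float64(-9.2)), (12, np.float64(-9.8)), (41, np.float64(-10.6))]
top [(0, None), (0, None), (0, None), (9, np.float64(-12.7)), (10, np.float64(-12.1)), (24, np.float64(-13.5))]
t 40.7 tcp [0.4116 0.2803 0.0586] jaw -164.9 down [ 0.001  0.001 -1.   ] F [ 0.7 -0.3 -0.4] op 0.0006 j6 -41.9 j1 56.9
leg 0 lin [  0.6   0.1 -30.5] | 30.6 then twist 0.001
leg 1 lin [  0.  -36.2  -0. ] | 36.2 then twist -0.0
```

```bash
python3 -m pendant '[{"claw":0,"linear":[0,0,-14.5],"twist":0},{"claw":0,"linear":[0,0,-14.5],"twist":0},{"claw":0,"linear":[0,0,0],"twist":0},{"claw":0,"linear":[0,-6,0],"twist":0},{"claw":0,"linear":[0,-5,0],"twist":0},{"claw":0,"linear":[0,-5,0],"twist":0},{"claw":0,"linear":[0,-5,0],"twist":0},{"claw":0,"linear":[0,-4,0],"twist":0},{"claw":0,"linear":[0,-4,0],"twist":0},{"claw":0,"linear":[0,-4,0],"twist":0}]'
python3 -m pendant '[{"claw":0,"linear":[0,-3,0],"twist":0},{"claw":0,"linear":[0,-0.4,0],"twist":0},{"claw":0,"linear":[0,0,0],"twist":0},{"claw":0,"linear":[0,10.4,0],"twist":0},{"claw":0,"linear":[0,13,0],"twist":0},{"claw":0,"linear":[0,13,0],"twist":0},{"claw":0,"linear":[0,0,0],"twist":0},{"claw":0,"linear":[0,0,-15],"twist":0},{"claw":0,"linear":[0,0,-15],"twist":0},{"claw":0,"linear":[0,0,0],"twist":0}]'
python3 -m pendant '[{"claw":0,"linear":[0,-6,0],"twist":0},{"claw":0,"linear":[0,-5,0],"twist":0},{"claw":0,"linear":[0,-5,0],"twist":0},{"claw":0,"linear":[0,-5,0],"twist":0},{"claw":0,"linear":[0,-4,0],"twist":0},{"claw":0,"linear":[0,-4,0],"twist":0},{"claw":0,"linear":[0,-4,0],"twist":0},{"claw":0,"linear":[0,-3,0],"twist":0},{"claw":0,"linear":[0,-0.4,0],"twist":0},{"claw":0,"linear":[0,0,0],"twist":0}]'
python3 -m pendant '[{"claw":0,"linear":[0,10,0],"twist":0},{"claw":0,"linear":[0,13,0],"twist":0},{"claw":0,"linear":[0,13,0],"twist":0},{"claw":0,"linear":[-20,0,0],"twist":0},{"claw":0,"linear":[-30,0,0],"twist":0},{"claw":0,"linear":[-30,0,0],"twist":0},{"claw":0,"linear":[0,0,0],"twist":0},{"claw":0,"linear":[0,0,0],"twist":0},{"claw":0,"linear":[0,0,0],"twist":0},{"claw":0,"linear":[0,0,0],"twist":0}]'
python3 - <<'E'
from h import *
levers()
im,d=snapshot("scene");save("s6.png",cv2.resize(im[130:220,370:490],(800,600),interpolation=cv2.INTER_CUBIC))
for c in((.6528,.0163),(.6505,-.0593),(.6484,-.1353)): tops(c,.037,("scene","top"),.045,.075)
plan(b(-50,-72,80)+(15,),b(-50,-72,22)+(15,),b(-11.8,-72,22)+(15,))
E
```

```text
clock: 41.52
tool_pos: [0.451, 0.2605, 0.0206]
orientation: [122.1, 90.0, -132.9]
force: [-2.6, -1.7, 1.5]
opening: 0.0003
clock: 42.35
tool_pos: [0.4266, 0.2216, 0.021]
orientation: [-51.3, 90.0, 53.7]
force: [-0.2, -1.2, 0.2]
opening: 0.0004
clock: 43.18
tool_pos: [0.4622, 0.2324, 0.0206]
orientation: [-81.4, 90.0, 23.6]
force: [0.4, 0.6, -0.5]
opening: 0.0003
clock: 44.02
tool_pos: [0.4264, 0.2224, 0.1]
orientation: [112.1, 89.9, -142.9]
force: [-0.4, -0.2, -0.1]
opening: 0.0008
scene [(13, np.float64(-9.4)), (13, np.float64(-8.7)), (15, np.float64(10.5)), (15, np.float64(10.4)), (15, np.float64(10.6)), (39, np.float64(-10.8))]
top [(0, None), (0, None), (0, None), (0, None), (2, np.float64(8.8)), (22, np.float64(-13.9))]
scene 512 z 0.06 mid [653.7  15.8] ((653.8150024414062, 15.817728042602539), (58.059391021728516, 36.51820755004883), 88.55648803710938)
top 283 z 0.0606 mid [651.5  14.2] ((651.7804565429688, 14.170489311218262), (57.00891876220703, 37.385074615478516), 88.81289672851562)
scene 543 z 0.06 mid [651.1 -60.2] ((651.0896606445312, -60.56330108642578), (56.956966400146484, 50.187095642089844), 27.5587100982666)
top 287 z 0.0607 mid [649.3 -61.7] ((649.786376953125, -61.64148712158203), (50.161441802978516, 54.619232177734375), 58.19374465942383)
scene 591 z 0.0601 mid [ 649.6 -135.7] ((649.707763671875, -135.4266357421875), (54.46369934082031, 54.570068359375), 57.85129165649414)
top 320 z 0.0609 mid [ 647.2 -136.5] ((647.1444702148438, -136.49777221679688), (53.782596588134766, 54.04853057861328), 87.80309295654297)
t 44.5 tcp [0.4271 0.2229 0.138 ] jaw -165.0 down [-0. -0. -1.] F [-1.5  0.1  0.7] op 0.0007 j6 -36.0 j1 51.0
leg 0 lin [ 22.    2.1 -36. ] | 42.3 then twist 0.0
leg 1 lin [58. -0.  0.] | 58.0 then twist -0.0
leg 2 lin [ -0.  -38.2  -0. ] | 38.2 then twist -0.0
```

View pics/s6.png

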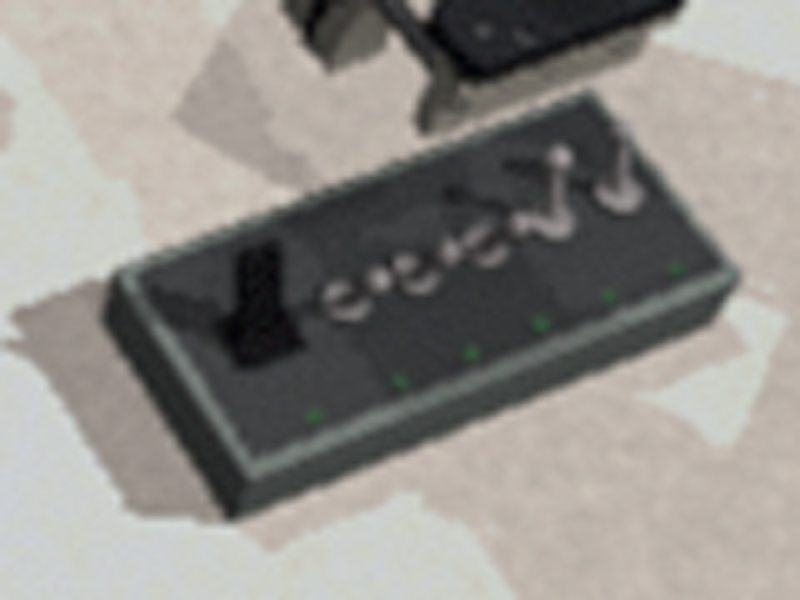

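```bash
python3 - <<'E'
from h import *
im,d=snapshot("scene")
for y in(53,23,-7,-37):
    print(y,{(L,th):proj("scene",B(L*np.sin(th),y,L*np.cos(th)))[0].round(1).tolist() for L in(29,34) for th in(-.4,.2,.3,.4)})
g=cv2.GaussianBlur(im[...,::-1].max(-1).astype(np.float32),(3,3),0)
for y in(53,23,-7,-37):
    c=proj("scene",B(8 if y<50 else -12,y,29))[0].astype(int);w=im[c[1]-7:c[1]+8,c[0]-6:c[0]+7].max(-1).astype(int);print(y,"origin",c-[6,7]);print(w)
E
```

```text
53 {(29, -0.4): [451.9, 153.3], (29, 0.2): [456.1, 158.0], (29, 0.3): [456.7, 159.0], (29, 0.4): [457.2, 160.1], (34, -0.4): [452.0, 151.6], (34, 0.2): [456.9, 157.1], (34, 0.3): [457.6, 158.3], (34, 0.4): [458.2, 159.6]}
23 {(29, -0.4): [441.5, 157.4], (29, 0.2): [445.7, 162.1], (29, 0.3): [446.3, 163.2], (29, 0.4): [446.8, 164.2], (34, -0.4): [441.6, 155.6], (34, 0.2): [446.5, 161.2], (34, 0.3): [447.2, 162.4], (34, 0.4): [447.8, 163.7]}
-7 {(29, -0.4): [431.1, 161.5], (29, 0.2): [435.1, 166.3], (29, 0.3): [435.7, 167.3], (29, 0.4): [436.2, 168.4], (34, -0.4): [431.1, 159.7], (34, 0.2): [435.9, 165.4], (34, 0.3): [436.6, 166.6], (34, 0.4): [437.2, 167.9]}
-37 {(29, -0.4): [420.4, 165.6], (29, 0.2): [424.4, 170.5], (29, 0.3): [425.0, 171.6], (29, 0.4): [425.5, 172.7], (34, -0.4): [420.4, 163.9], (34, 0.2): [425.1, 169.6], (34, 0.3): [425.8, 170.9], (34, 0.4): [426.4, 172.2]}
53 origin [445 145]
[[117 129 142 159 154 166 174 145 109 101  96  79  61]
 [146 163 173 168 137 122 115  97  80  72  63  57  54]
 [168 172 147 110 102  97  82  63  57  55  56  55  55]
 [116 107 100  81  69  61 
[... 2473 characters left out ...]
57  56  57  61  61  57  56  57  65  65]
 [ 56  59  60  61  60  56  56  53  55  55  53  60  67]
 [ 60  57  58  62  59  56  55  55  58  50  48  79  97]
 [ 60  60  56  55  55  56  54  61  66  55  46 106 128]
 [ 62  56  55  55  57  56  59  74 101  97  69  90 108]
 [ 65  58  62  59  52  50  61  93 133 147  98  66  75]
 [ 62  79  96  90  66  45  53  84 123 142 100  54  71]
 [ 67 118 124 109  78  51  50  65  91  97  67  46  63]
 [ 81 111 102  66  46  46  63  56  59  58  56  52  49]
 [ 64  84  77  58  61  77  95  78  57  58  53  56  55]
 [ 58  87  95  92 103 118 111  81  54  56  56  54  52]
 [ 54  67  93 104 115 116  89  58  53  54  55  57  53]
 [ 65  58  52  56  58  62  58  52  55  55  53  56  55]]
```

The toggle balls suggest a lean of only about 0.22–0.30 rad past centre, which is marginal for 0.65 rad. I'll push each a few mm further while watching the force, starting with toggle 5.

```bash
python3 -m pendant '[{"claw":0,"linear":[20,0,0],"twist":0},{"claw":0,"linear":[20,0,0],"twist":0},{"claw":0,"linear":[20,0,0],"twist":0},{"claw":0,"linear":[20,0,0],"twist":0},{"claw":0,"linear":[0,0,0],"twist":0},{"claw":0,"linear":[0,-9,0],"twist":0},{"claw":0,"linear":[0,-9,0],"twist":0},{"claw":0,"linear":[0,-9,0],"twist":0},{"claw":0,"linear":[0,-9,0],"twist":0},{"claw":0,"linear":[0,0,0],"twist":0}]'
python3 -m pendant '[{"claw":0,"linear":[0,-1,0],"twist":0},{"claw":0,"linear":[0,-1,0],"twist":0},{"claw":0,"linear":[0,-1,0],"twist":0},{"claw":0,"linear":[0,-0.5,0],"twist":0},{"claw":0,"linear":[0,0,0],"twist":0},{"claw":0,"linear":[0,0,0],"twist":0},{"claw":0,"linear":[0,0,0],"twist":0},{"claw":0,"linear":[0,0,0],"twist":0},{"claw":0,"linear":[0,0,0],"twist":0},{"claw":0,"linear":[0,0,0],"twist":0}]'
python3 - <<'E'
from h import *
plan(b(-8.3,-36,22)+(15,))
E
```

```text
clock: 45.35
tool_pos: [0.4637, 0.233, 0.0213]
orientation: [-64.8, 89.9, 40.2]
force: [0.2, 0.1, -0.3]
opening: 0.0002
clock: 46.18
tool_pos: [0.4644, 0.2327, 0.0207]
orientation: [108.3, 89.9, -146.7]
force: [-5.0, -1.0, 3.5]
opening: 0.0007
t 46.2 tcp [0.4644 0.2327 0.0582] jaw -165.0 down [-0.001 -0.001 -1.   ] F [-5.  -1.   3.5] op 0.0007 j6 -33.2 j1 48.3
leg 0 lin [ 0.2 -0.9  0.1] | 1.0 then twist 0.0
```

```bash
python3 -m pendant '[{"claw":0,"linear":[0,-1,0],"twist":0},{"claw":0,"linear":[0,-1,0],"twist":0},{"claw":0,"linear":[0,0,0],"twist":0},{"claw":0,"linear":[0,0,0],"twist":0},{"claw":0,"linear":[0,0,0],"twist":0},{"claw":0,"linear":[0,0,0],"twist":0},{"claw":0,"linear":[0,0,0],"twist":0},{"claw":0,"linear":[0,0,0],"twist":0},{"claw":0,"linear":[0,0,0],"twist":0},{"claw":0,"linear":[0,0,0],"twist":0}]'
python3 - <<'E'
from h import *
plan(b(-6.3,-36,22)+(15,))
E
```

```text
clock: 47.02
tool_pos: [0.4647, 0.2326, 0.0205]
orientation: [103.6, 89.8, -151.4]
force: [-13.6, 0.9, 8.5]
opening: -0.0
t 47.0 tcp [0.4648 0.2326 0.058 ] jaw -165.0 down [-0.003 -0.002 -1.   ] F [-13.6   0.9   8.5] op -0.0 j6 -33.1 j1 48.2
leg 0 lin [ 0.  -2.6  0.3] | 2.6 then twist -0.0
```

The force rose to 14 N with almost no advance, so toggle 5 is at its stop. Same for toggles 4 and 3.

```bash
python3 -m pendant '[{"claw":0,"linear":[0,10,0],"twist":0},{"claw":0,"linear":[0,15,0],"twist":0},{"claw":0,"linear":[0,15,0],"twist":0},{"claw":0,"linear":[0,0,0],"twist":0},{"claw":0,"linear":[0,0,15],"twist":0},{"claw":0,"linear":[0,0,15],"twist":0},{"claw":0,"linear":[0,0,0],"twist":0},{"claw":0,"linear":[0,-12,0],"twist":0},{"claw":0,"linear":[0,-12,0],"twist":0},{"claw":0,"linear":[0,-10,0],"twist":0}]'
python3 -m pendant '[{"claw":0,"linear":[0,-1,0],"twist":0},{"claw":0,"linear":[0,-1,0],"twist":0},{"claw":0,"linear":[0,-1,0],"twist":0},{"claw":0,"linear":[0,-1,0],"twist":0},{"claw":0,"linear":[0,-1,0],"twist":0},{"claw":0,"linear":[0,0,0],"twist":0},{"claw":0,"linear":[0,0,0],"twist":0},{"claw":0,"linear":[0,0,0],"twist":0},{"claw":0,"linear":[0,0,0],"twist":0},{"claw":0,"linear":[0,0,0],"twist":0}]'
python3 -m pendant '[{"claw":0,"linear":[0,10,0],"twist":0},{"claw":0,"linear":[0,15,0],"twist":0},{"claw":0,"linear":[0,14,0],"twist":0},{"claw":0,"linear":[0,0,0],"twist":0},{"claw":0,"linear":[0,0,15],"twist":0},{"claw":0,"linear":[0,0,15],"twist":0},{"claw":0,"linear":[0,0,0],"twist":0},{"claw":0,"linear":[0,-12,0],"twist":0},{"claw":0,"linear":[0,-12,0],"twist":0},{"claw":0,"linear":[0,-10,0],"twist":0}]'
python3 -m pendant '[{"claw":0,"linear":[0,-1,0],"twist":0},{"claw":0,"linear":[0,-1,0],"twist":0},{"claw":0,"linear":[0,-1,0],"twist":0},{"claw":0,"linear":[0,-1,0],"twist":0},{"claw":0,"linear":[0,-1,0],"twist":0},{"claw":0,"linear":[0,0,0],"twist":0},{"claw":0,"linear":[0,0,0],"twist":0},{"claw":0,"linear":[0,0,0],"twist":0},{"claw":0,"linear":[0,0,0],"twist":0},{"claw":0,"linear":[0,0,0],"twist":0}]'
python3 - <<'E'
from h import *
plan(b(-7.3,24,22)+(15,))
E
```

```text
clock: 47.85
tool_pos: [0.4551, 0.2615, 0.021]
orientation: [-73.4, 89.9, 31.7]
force: [-4.4, 0.5, 2.0]
opening: 0.0007
clock: 48.68
tool_pos: [0.4567, 0.2613, 0.0204]
orientation: [110.0, 89.8, -145.0]
force: [-5.7, -1.1, 1.4]
opening: 0.0003
clock: 49.52
tool_pos: [0.4474, 0.2908, 0.0209]
orientation: [-76.3, 90.0, 28.7]
force: [-4.2, 0.2, 1.5]
opening: 0.0003
clock: 50.35
tool_pos: [0.449, 0.2903, 0.0203]
orientation: [110.2, 89.8, -144.8]
force: [-5.7, -0.6, 0.0]
opening: 0.0001
t 50.4 tcp [0.4491 0.2903 0.0578] jaw -165.0 down [-0.002 -0.002 -1.   ] F [-5.7 -0.6  0. ] op 0.0001 j6 -38.8 j1 53.9
leg 0 lin [-0.2 -1.8  0.5] | 1.9 then twist -0.0
```

All three stopped at the same bank x of about −9 mm with 5.7 N or more, so they're on. Moving in front of the main paddle and checking the state numerically before pushing (all 16 views are used).

```bash
python3 -m pendant '[{"claw":0,"linear":[0,10,0],"twist":0},{"claw":0,"linear":[0,15,0],"twist":0},{"claw":0,"linear":[0,16,0],"twist":0},{"claw":0,"linear":[0,0,0],"twist":0},{"claw":0,"linear":[0,0,-19],"twist":0},{"claw":0,"linear":[0,0,-19],"twist":0},{"claw":0,"linear":[0,0,-19],"twist":0},{"claw":0,"linear":[0,0,-19],"twist":0},{"claw":0,"linear":[0,0,-19.5],"twist":0},{"claw":0,"linear":[0,0,0],"twist":0}]'
python3 - <<'E'
from h import *
levers()
for c in((.6528,.0163),(.6505,-.0593),(.6484,-.1353)): tops(c,.037,("scene",),.045,.075)
plan(b(-48,-71.5,22)+(15,))
E
```

```text
clock: 51.18
tool_pos: [0.4357, 0.1862, 0.0209]
orientation: [-177.6, 90.0, -72.7]
force: [-0.2, -0.6, 0.7]
opening: 0.0006
scene [(12, np.float64(-9.1)), (13, np.float64(-8.8)), (14, np.float64(12.8)), (8, np.float64(14.0)), (8, np.float64(13.9)), (21, np.float64(-10.2))]
top [(0, None), (0, None), (0, None), (0, None), (0, None), (0, None)]
scene 511 z 0.06 mid [653.7  15.9] ((653.7284545898438, 15.81283950805664), (58.02149963378906, 36.998497009277344), 88.09386444091797)
scene 542 z 0.0602 mid [651.1 -60.1] ((651.251220703125, -60.395751953125), (56.68339157104492, 50.53860092163086), 28.342859268188477)
scene 590 z 0.0602 mid [ 649.5 -135.5] ((649.4896850585938, -135.92556762695312), (55.46210479736328, 54.53545379638672), 39.257179260253906)
t 51.4 tcp [0.436  0.1892 0.0585] jaw -165.0 down [ 0.001  0.001 -1.   ] F [ 0.4  0.3 -0.6] op 0.0001 j6 -32.2 j1 47.3
leg 0 lin [ 0.5  0.  -0.7] | 0.9 then twist 0.001
```

```bash
python3 - <<'E'
from h import *
P=[]
for i in range(3):
    im,d=snapshot("scene");M=(cloud("scene",d)-np.array([.464,.270,.036]))@np.array([[.9659,-.2588,0],[.2588,.9659,0],[0,0,1]])*1000
    P.append(M[(abs(M[...,1]+71.5)<8)&(abs(M[...,0])<25)&(M[...,2]>6)&(M[...,2]<45)])
P=np.vstack(P);a=np.polyfit(P[:,2],P[:,0],1);print(len(P),a,"lean",np.arctan(a[0]),P[:,2].max(),P[P[:,2]>35].mean(0))
E
```

```text
135 [-0.4504333   3.82696529] lean -0.4232142004140378 38.2789143503802 [-13.11575511 -75.64197242  36.26779145]
```

Main's lean fits −0.42 rad, so it is fully off, and the state for step 2 holds. Pushing main on.

```bash
python3 -m pendant '[{"claw":0,"linear":[0,-8,0],"twist":0},{"claw":0,"linear":[0,-7,0],"twist":0},{"claw":0,"linear":[0,-5,0],"twist":0},{"claw":0,"linear":[0,-5,0],"twist":0},{"claw":0,"linear":[0,-5,0],"twist":0},{"claw":0,"linear":[0,-4,0],"twist":0},{"claw":0,"linear":[0,-2,0],"twist":0},{"claw":0,"linear":[0,-1,0],"twist":0},{"claw":0,"linear":[0,-1,0],"twist":0},{"claw":0,"linear":[0,0,0],"twist":0}]'
python3 -m pendant '[{"claw":0,"linear":[0,-1,0],"twist":0},{"claw":0,"linear":[0,-1,0],"twist":0},{"claw":0,"linear":[0,-1,0],"twist":0},{"claw":0,"linear":[0,-0.5,0],"twist":0},{"claw":0,"linear":[0,0,0],"twist":0},{"claw":0,"linear":[0,0,0],"twist":0},{"claw":0,"linear":[0,0,0],"twist":0},{"claw":0,"linear":[0,0,0],"twist":0},{"claw":0,"linear":[0,0,0],"twist":0},{"claw":0,"linear":[0,0,0],"twist":0}]'
python3 - <<'E'
from h import *
plan(b(-6.5,-71.5,22)+(15,))
im,d=snapshot("scene");M=(cloud("scene",d)-np.array([.464,.270,.036]))@np.array([[.9659,-.2588,0],[.2588,.9659,0],[0,0,1]])*1000
Q=M[(abs(M[...,1]+71.5)<8)&(abs(M[...,0])<25)&(M[...,2]>6)&(M[...,2]<45)];a=np.polyfit(Q[:,2],Q[:,0],1);print(len(Q),a)
levers()
E
```

```text
clock: 52.42
tool_pos: [0.4723, 0.1981, 0.0205]
orientation: [117.4, 90.0, -137.6]
force: [-1.7, -1.3, -0.2]
opening: 0.0009
clock: 53.25
tool_pos: [0.4738, 0.1983, 0.0205]
orientation: [100.8, 89.8, -154.2]
force: [-10.3, 0.5, 5.6]
opening: 0.0003
t 53.2 tcp [0.4739 0.1984 0.058 ] jaw -165.0 down [-0.003 -0.002 -1.   ] F [-10.3   0.5   5.6] op 0.0003 j6 -29.5 j1 44.6
leg 0 lin [ 0.  -2.5  0.2] | 2.5 then twist -0.0
24 [0.12707766 6.87493398]
scene [(13, np.float64(-9.2)), (14, np.float64(-8.7)), (4, np.float64(10.2)), (0, None), (0, None), (30, np.float64(11.1))]
top [(0, None), (0, None), (0, None), (0, None), (0, None), (0, None)]
```

At the stop (10 N). Backing off, lifting clear and running the final checks.

```bash
python3 -m pendant '[{"claw":0,"linear":[0,10,0],"twist":0},{"claw":0,"linear":[0,15,0],"twist":0},{"claw":0,"linear":[0,16,0],"twist":0},{"claw":0,"linear":[-20,0,0],"twist":0},{"claw":0,"linear":[-30,0,0],"twist":0},{"claw":0,"linear":[-30,0,0],"twist":0},{"claw":0,"linear":[-30,0,0],"twist":0},{"claw":0,"linear":[0,0,0],"twist":0},{"claw":0,"linear":[0,0,0],"twist":0},{"claw":0,"linear":[0,0,0],"twist":0}]'
python3 -m pendant '[{"claw":0,"linear":[0,0,0],"twist":0},{"claw":0,"linear":[0,0,0],"twist":0},{"claw":0,"linear":[0,0,0],"twist":0},{"claw":0,"linear":[0,0,0],"twist":0},{"claw":0,"linear":[0,0,0],"twist":0},{"claw":0,"linear":[0,0,0],"twist":0},{"claw":0,"linear":[0,0,0],"twist":0},{"claw":0,"linear":[0,0,0],"twist":0},{"claw":0,"linear":[0,0,0],"twist":0},{"claw":0,"linear":[0,0,0],"twist":0}]'
python3 - <<'E'
from h import *
levers();plan()
im,d=snapshot("scene");M=(cloud("scene",d)-np.array([.464,.270,.036]))@np.array([[.9659,-.2588,0],[.2588,.9659,0],[0,0,1]])*1000
q=M[(abs(M[...,1]+71.5)<8)&(abs(M[...,0])<25)&(M[...,2]>33)&(M[...,2]<45)];print("main tip",q.mean(0).round(1))
for c in((.6528,.0163),(.6505,-.0593),(.6484,-.1353)): tops(c,.037,("scene","top"),.045,.075)
for k in("screwdriver","tape_roll"):
    r=boxes_of("scene",k);print(k,[(x["xy"],round(x["confidence"],2)) for x in r[:1]])
E
```

```text
clock: 54.23
tool_pos: [0.4363, 0.1889, 0.1309]
orientation: [-58.2, 89.9, 46.8]
force: [0.3, 0.1, -1.2]
opening: 0.0002
clock: 55.07
tool_pos: [0.4363, 0.1887, 0.1308]
orientation: [-86.5, 90.0, 18.6]
force: [-0.3, 0.0, -0.2]
opening: 0.0003
scene [(12, np.float64(-9.0)), (12, np.float64(-8.6)), (15, np.float64(13.2)), (11, np.float64(12.5)), (12, np.float64(12.0)), (23, np.float64(15.0))]
top [(0, None), (0, None), (0, None), (0, None), (0, None), (6, np.float64(12.8))]
t 55.2 tcp [0.4363 0.1886 0.1683] jaw -165.0 down [ 0.  0. -1.] F [0.2 0.4 0.1] op 0.0006 j6 -32.2 j1 47.2
main tip [ 15.5 -70.8  35.7]
scene 512 z 0.06 mid [653.3  16. ] ((653.2142333984375, 15.973420143127441), (58.23872756958008, 37.38739776611328), 88.37238311767578)
top 284 z 0.0609 mid [651.6  14.3] ((651.9683227539062, 14.180554389953613), (57.63857650756836, 36.71676254272461), 87.7820053100586)
scene 542 z 0.0601 mid [651.2 -60.3] ((651.2684936523438, -60.29219055175781), (50.29767608642578, 56.624107360839844), 58.28559875488281)
top 285 z 0.0609 mid [648.9 -61.7] ((649.3604125976562, -61.495426177978516), (49.91291046142578, 54.92131042480469), 58.053043365478516)
scene 596 z 0.0602 mid [ 649.7 -135.5] ((649.9656372070312, -135.7721405029297), (54.84955978393555, 54.257083892822266), 20.318269729614258)
top 317 z 0.0608 mid [ 647.3 -136.6] ((646.923828125, -136.7874755859375), (54.40958786010742, 53.22138977050781), 30.71893882751465)
screwdriver [([288.6, 220.8], 0.74)]
tape_roll [([147.8, 208.7], 0.67)]
```

Main's tip is at +15.5 (on), everything else is unchanged, and the arm is clear.

```bash
python3 -c "
from plant import *
print(close_job())"
```

```text
the job is handed in; nothing more can be done
None
```

The job is done and handed in at about 55 s of the 208 s allowed; the close call gives no verdict. I pulled the main paddle off and put the three packs on the bench (hex, big round, slab) in their own cradles. I then pushed toggles 3, 4 and 5 on and switched the main paddle on again.

**Last checks before handing in:**
- **Packs:** all three tops measured 60–61 mm high, where a fully seated pack should read 61.5 mm. They were within about 2–3 mm of the cradle centres, which is about as far as the cameras disagree with each other.
- **Switches:** toggles 3, 4 and 5 and the main paddle were pushed until they met their stops. Toggles 1 and 2 still read off. Just before the last push the main paddle leaned −0.42 rad, so it was fully off until then.
- **Bystanders:** the screwdriver and tape roll were found within about 3 pixels of where they started. The arm was clear and reading no force.

**What went wrong or disagreed on the way:**
- The real fingertips end about 37 mm short of the reported tool point. My first pull at the main paddle passed above it, and I corrected for this afterwards.
- The rack stands on a 10 mm base, so its rim and floor are higher than I first assumed.
- The slab was knocked about 3 cm aside during the run, so I measured it again before grasping it.
- The first push left the toggles only just over the "on" threshold. I pushed each one again until it met its stop.

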